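Take a clamped, nested tray stack apart and load the bottom tray into the drying bay

ROBOT

A 6-joint arm with a two-finger parallel gripper is mounted at the origin on a cart in front of the work surface, level with it; the furniture and walls round the work are solid. World frame = base frame: x ahead of the robot, y to its left, z up, the work surface at z = 0. Lengths are in mm, angles in rad, forces in N, time in s.
With the tool pointing down it reaches from about 375 to 900 mm from the base axis. Payload 3.1 kg.
Tool frame: the origin (TCP) lies midway between the tips of the shut fingers; the grasp point (between the pads) lies 19 mm behind it (manip.grip_depth is the distance from the TCP to the grasp point, in mm); z points along the fingers, y is the direction in which the jaws open and shut (so a half turn about z gives the same grasp; the last joint's range is limited). The gripper opens to 87 mm and grips with 3 to 60 N. Pads are 19 mm wide; open, the fingers measure 117 mm over their backs; the gripper's body (75 mm by 190 mm) begins 51 mm behind the grasp point.
Start: joints at [-1.296, 0.527, 1.433, -0, 1.181, -0.178], TCP at [273.446, -561.982, 222.548] pointing down, gripper open.
Joint ranges: [-3.08, 3.08], [-0.75, 2.2], [0.22, 2.44], [-1.43, 4.57], [0, 2.65], [-2.85, 2.85]. Speed limits (rad/s): [2.79, 2.79, 3.14, 3.14, 3.14, 3.14].

INTERFACE

Orientations are given as [roll, pitch, yaw] about the fixed x, y, z axes, in that order (R = Rz(yaw) Ry(pitch) Rx(roll)).
In Python, from workcell import manip, viewer gives the robot as it stands.
- The arm moves only by the tool apply_moves, never from a script. Its argument "rows" is a list of rows, each an object with "turn": the turn, a rotation vector about the tool's x, y, z in rad, a list of three; "travel": the shift along the tool's x, y, z in m, a list of three; "hand": the finger opening in m, from 0 to 0.087. In form: [{"turn": [ax, ay, az], "travel": [x, y, z], "hand": hand}, ...]. A call has 1 to 8 rows; each row is the pose to reach, as a shift and turn from the pose commanded when the call began, along the tool's axes at that moment; what a row does not reach only later rows make up. A row lasts 1/10 s, in which the tool goes at most 50 mm and 8.59 degrees, less where a joint would pass 70% of its speed; a pose out of reach is approached as far as the arm can. A call with a gripper value outside its range is refused whole. The fingers move at their own pace and stop on an object; "newtons" is the grip in N (left out, the last holds). Time passes only in rows, so rows that repeat a pose let the fingers close. It gives the time, the measured TCP pose, the force and the opening at its end, in the units of the state.
- manip.get_state(): the state, without advancing time (a new reading comes with each control period).
- viewer.snapshot(name): name is "scene" or "top" or "wrist"; returns a dict with "frame" (400x640x3 uint8, red, green, blue), "fov_y" (degrees; the focal length in pixels is half the picture's height over the tangent of half this angle, whatever the lens; pixels are square), "cx", "cy" (the principal point, pixels), "pose" (4x4, takes a point from camera to world coordinates); the wrist camera has in their place "mount" (4x4, takes a point from camera to tool coordinates, whose origin is the TCP and whose axes are the flange's). Camera axes: x right, y up, looking along -z (the intrinsics and any distortion apply to the point x, -y, -z); pixel columns grow to the right and rows downward; lengths in mm; the calibration is good to about 2 mm. A picture is of the moment at which its call begins: read the wrist's pose just before it. There is no depth.
- manip.hand_in(): hands the job in, once; it reports no verdict.
The state is a dict: "t": time; "joint_pos": joint angles; "qd": joint speeds; "joint_efforts": joint torques, N m; "ee_pos": TCP position; "ee_rot": TCP orientation; "contact_force": force on the tool from outside, world axes, zero at the start; "wrist_torque": the same for the moment, N m; "grip_width": finger opening in mm.
Only numpy, scipy, OpenCV 4.12 (cv2) and the standard library are available. Lean on these libraries where they do the work, as an engineer would, in place of code of your own. Each camera call takes 0.05 s, during which the arm holds its last target.

TASK

Take the nested tray stack apart: swing the clamp arm off the cover, lift the cover off and stand it upright on the ribbed mat, then lift out the shallow upper tray and stand it upright on the mat beside the cover. Lift the deep lower tray out by its middle handle and set it down on the open front deck of the drying bay, end grip towards you, let go, then take it by the end grip and slide it under the hood until it is fully home against the back. Set everything down gently rather than dropping it, and leave the other things on the bench where they are.

Things in the scene. Friction and masses are not known exactly. Their poses are not given: they have to be found in the camera images.
- carrier: Fixed grey open tub. Stands, as all does, on a board (top: world z 16 mm). Origin: centre of its underside; x along its long side (away from you), y left. Outside 186 x 136, inside 170 x 120, inner floor at z 12, rim at z 75 mm. Nested in it: the lower tray, the upper on its rim, the cover over both on the tub's floor. Clamp post outside its left side at x 58, y 78 mm.
- clamp (a joint): Swing clamp arm across the cover's top, rad. At 0 the arm points to the carrier's -y over the cover; growing values turn it counter-clockwise from above, to the carrier's +x and off the cover. Range 0 to 2.0, starts at 0 to 0.3, clear of the cover from 1.2. Friction 0.05 N m; it stays where left.
- clamp_knob (a point): Middle of the clamp's upright round black knob, 14 mm diameter, 156 mm above the carrier's underside (knob from 138 to 168 mm), 66 mm from the pivot axis. Starts above the cover, some 58 mm to +x of the middle of the cover's handle. Taken from above.
- clamp_pivot (a point): The clamp's vertical pivot axis, at the arm's height (134 mm above the carrier's underside).
- cover: Grey box cover, open below, 164 (x) x 114 (y) x 115 mm, walls 3 mm, 0.32 kg. Origin: centre of its lower edge. On top a black bar handle along x, 50 x 12 x 12 mm, its centre 145 mm above the origin, 24 mm free beneath. Play about 4 mm round the trays, 3 mm in the tub: lifts straight up. The upper tray's handle reaches 106 mm up inside it.
- upper_tray: Shallow metal tray, 150 (x) x 100 (y) x 28 mm, 0.22 kg, its stepped foot (121 x 86 x 4 mm) nested in the lower tray's mouth. Origin: centre of the foot's underside. In its middle a bar handle along x, 50 x 10 x 10 mm, its centre 43 mm above the origin.
- lower_tray: Deep metal tray, 150 (x) x 100 (y) x 62 mm, walls 4 mm, 0.34 kg; two vials fixed inside at its +x end. Origin: centre of its underside. In its middle, inside, a bar handle along x, 50 x 10 x 10 mm, its centre 49 mm above the origin, 41 mm free to each side wall. An end grip is on its -x end wall, which faces the robot.
- end_grip (a point): Top middle of the lower tray's end grip, 69 mm to -x of the tray's origin and 62 mm above it: the end wall is 12 mm thick here (tray x -75 to -63 mm), 44 mm wide in y and down to 36 mm above the tray's underside. Pinched from above across x.
- bay: White drying bay, fixed: deck (top at z 15, x -110 to 130 mm) with a low open-fronted hood at its rear. Origin at underside level, x points from the open front into the hood. 116 mm wide inside between 12 mm high rails (x -100 to 10) and hood walls. Roof over x 20 to 130, underside z 87, top z 93 mm. Back stop at x 125: a lower tray fully home has its origin at x 50, end grip still outside.
- mat: White ribbed mat, fixed, 200 (x) x 250 (y) x 3 mm; origin: centre of its underside, top at z 3 mm. Cover and upper tray fit on it side by side along y, long sides along x. Elsewhere, not in the way and fixed: beaker (62 mm high), tape roll and pen at the board's front edge, a bottle beyond its right end.
- vial_a: Bystander, to be left alone: plastic screw-cap vial (plain white cap), 27 mm diameter, 51 mm high, standing in the gap left of the middle place, near end. Origin at the centre of its underside.
- vial_b: Bystander, to be left alone: plastic screw-cap vial (yellow stripe), 27 mm diameter, 51 mm high, standing in the gap right of the middle place, near end. Origin at the centre of its underside.
- vial_c: Bystander, to be left alone: plastic screw-cap vial (red cap), 27 mm diameter, 51 mm high, standing in the gap left of the middle place, far end. Origin at the centre of its underside.
- vial_d: Bystander, to be left alone: plastic screw-cap vial (red cap), 27 mm diameter, 51 mm high, standing in the gap right of the middle place, far end. Origin at the centre of its underside.

How it is judged (in metres and radians):
On the way, in this order (a step that is already met when the one before it is completed fails the run):
1. the clamp arm is swung off the cover (value of joint clamp above 1.2 rad), for 0.1 s.
2. the cover stands upright on the mat, released (x of cover in the frame of mat between -0.05 and 0.05 m and y of cover in the frame of mat between -0.085 and 0.085 m and z of cover in the frame of mat between -0.004 and 0.007 m and angle between cover's own z axis and vertical below 0.06 rad and linear speed of cover below 0.02 m/s and contact force between the fingers and cover below 0.1 N), for 0.2 s.
3. the upper tray stands upright on the mat, released (x of upper_tray in the frame of mat between -0.05 and 0.05 m and y of upper_tray in the frame of mat between -0.085 and 0.085 m and z of upper_tray in the frame of mat between -0.004 and 0.007 m and angle between upper_tray's own z axis and vertical below 0.06 rad and linear speed of upper_tray below 0.02 m/s and contact force between the fingers and upper_tray below 0.1 N), for 0.2 s.
4. the lower tray stands on the bay's front deck, not yet home, and released (y of lower_tray in the frame of bay between -0.012 and 0.012 m and z of lower_tray in the frame of bay between 0.011 and 0.02 m and angle between lower_tray's own z axis and vertical below 0.05 rad and x of lower_tray in the frame of bay between -0.075 and 0.025 m and linear speed of lower_tray below 0.02 m/s and contact force between the fingers and lower_tray below 0.1 N), for 0.2 s.
At the end, for the whole second after the job is handed in: Cover and upper tray stand upright on the mat, centres 50 mm (x) and 40 mm (y) or more inside its edges; lower tray on the bay's deck, end grip outwards, within 8 mm of the back stop, straight within 0.08 rad; clamp above 1.2 rad; all released and at rest; bystanders within 40 mm of their start (all of step 2 and all of step 3 and y of lower_tray in the frame of bay between -0.012 and 0.012 m and z of lower_tray in the frame of bay between 0.011 and 0.02 m and angle between lower_tray's own z axis and vertical below 0.05 rad and x of lower_tray in the frame of bay above 0.042 m and angle between the x axis of lower_tray and the x axis of bay, either way round below 0.08 rad and x of end_grip in the frame of bay below 0 m and value of joint clamp above 1.2 rad and linear speed of lower_tray below 0.02 m/s and contact force between the fingers and lower_tray below 0.1 N); the robot touches nothing.
It fails at once if a bystander is pushed or knocked over (more than 40 mm from its start) (distance of any of vial_a, vial_b, vial_c, vial_d from where it was at the start of the episode above 0.04 m).
It fails at once if a part of the stack is dropped (falls free at more than 0.7 m/s) ((linear speed of cover above 0.7 m/s and contact force between the fingers and cover below 0.1 N) or (linear speed of upper_tray above 0.7 m/s and contact force between the fingers and upper_tray below 0.1 N) or (linear speed of lower_tray above 0.7 m/s and contact force between the fingers and lower_tray below 0.1 N)).
It also fails if it takes over 72 s, if anything falls off the work surface, if the arm or the gripper's body presses on something with over 40 N, if the wrist force passes 120 N, or if a joint passes its speed limit or range.

## Working session

There is one attempt and no reset: what is moved stays moved. The work goes in short steps, Python scripts to look and compute and a tool call to move; the robot and the scene stay as the last step left them, time stands still between calls to the robot, and variables do not carry over. Pictures are saved under pics/ and viewed, and the job is handed in when it is done.

Besides the shell and the picture viewer there is one more tool, called as a command line: name --argument value ..., lists and objects as JSON in quotes. apply_moves: Moves the arm, as the interface text tells. Its arguments: {"type":"object","properties":{"rows":{"type":"array","items":{"type":"object","properties":{"turn":{"type":"array","items":{"type":"number"}},"travel":{"type":"array","items":{"type":"number"}},"hand":{"type":"number"}}}},"newtons":{"type":"number"}},"required":["rows"]}

```bash
ls; mkdir -p pics; python3 - <<'E'
from workcell import manip, viewer
import cv2, numpy as np
np.set_printoptions(precision=3,suppress=True)
print(manip.get_state())
for n in ("scene","top","wrist"):
    s=viewer.snapshot(n)
    cv2.imwrite(f"pics/{n}0.png",s["frame"][:,:,::-1])
    print(n,{k:v for k,v in s.items() if k!="frame"})
E
```

```text
pics
{'t': 0.0, 'joint_pos': array([-1.297,  0.528,  1.434, -0.   ,  1.181, -0.179]), 'qd': array([ 0.   , -0.001,  0.   ,  0.001,  0.   , -0.001]), 'joint_efforts': array([ -0.002, -44.005, -17.659,   0.063,   0.058,  -0.   ]), 'ee_pos': array([ 273.236, -561.282,  221.589]), 'ee_rot': array([-3.139, -0.   ,  0.453]), 'contact_force': array([ 0.34 , -0.057,  0.794]), 'wrist_torque': array([ 0.042,  0.025, -0.022]), 'grip_width': 86.92244842816615}
scene {'fov_y': 50.4675454797771, 'cx': 316.83969327545805, 'cy': 196.3519512669329, 'pose': array([[  -0.311,    0.403,   -0.861, -390.844],
       [  -0.95 ,   -0.112,    0.291,  345.222],
       [   0.021,    0.908,    0.417,  595.776],
       [   0.   ,    0.   ,    0.   ,    1.   ]])}
top {'fov_y': 50.345626551172984, 'cx': 314.8226822983842, 'cy': 192.64701462626522, 'pose': array([[   0.01 ,    0.997,   -0.083,  406.921],
       [  -1.   ,    0.011,    0.005,   47.134],
       [   0.006,    0.083,    0.997, 1493.316],
       [   0.   ,    0.   ,    0.   ,    1.   ]])}
wrist {'fov_y': 63.88176411654878, 'cx': 317.75834554468673, 'cy': 198.38332983507306, 'mount': array([[   0.001,    0.955,    0.297,   82.187],
       [   1.   ,   -0.   ,   -0.002,    0.296],
       [  -0.001,    0.297,   -0.955, -162.727],
       [   0.   ,    0.   ,    0.   ,    1.   ]])}
```

View pics/scene0.png

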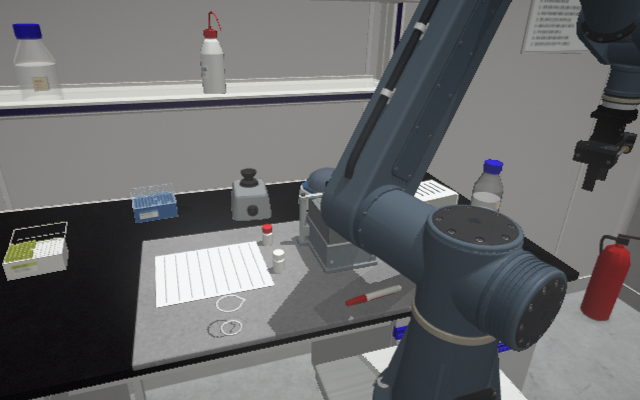

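View pics/top0.png

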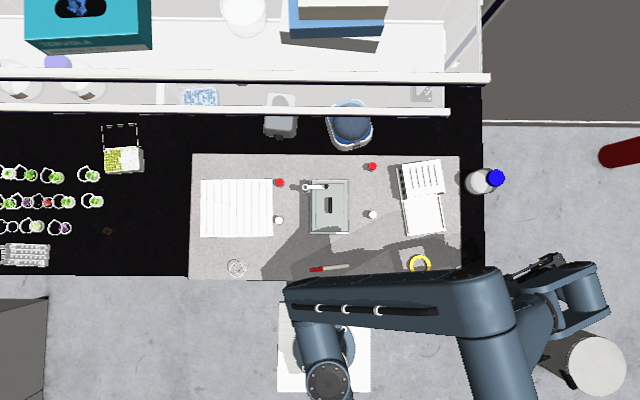

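The top view shows the mat around (236,208), the carrier around (329,206) with the clamp at (320,187), and the bay at (421,198). I'll zoom in.

```bash
cat > h.py <<'E'
import numpy as np, cv2
from workcell import manip, viewer
from scipy.spatial.transform import Rotation as R
np.set_printoptions(precision=2,suppress=True)
def cam(s,st=None):
    if 'pose' in s: P=np.array(s['pose'])
    else:
        T=np.eye(4);T[:3,:3]=R.from_euler('xyz',st['ee_rot']).as_matrix();T[:3,3]=st['ee_pos'];P=T@np.array(s['mount'])
    f=200/np.tan(np.radians(s['fov_y'])/2)
    return P,f,s['cx'],s['cy']
def ray(c,u,v,z):
    P,f,cx,cy=c
    d=P[:3,:3]@np.array([(u-cx)/f,-(v-cy)/f,-1]); o=P[:3,3]
    return o+d*(z-o[2])/d[2]
def proj(c,p):
    P,f,cx,cy=c
    q=P[:3,:3].T@(np.array(p,float)-P[:3,3]); return np.array([cx+f*q[0]/-q[2],cy-f*q[1]/-q[2]])
def shot(n,tag,crop=None,k=1):
    st=manip.get_state(); s=viewer.snapshot(n)
    im=s['frame'][:,:,::-1].copy()
    np.savez(f'pics/{tag}.npz',**{a:b for a,b in s.items()},ee_rot=st['ee_rot'],ee_pos=st['ee_pos'])
    o=im
    if crop: x0,y0,x1,y1=crop;o=im[y0:y1,x0:x1]
    o=cv2.resize(o,None,fx=k,fy=k,interpolation=cv2.INTER_CUBIC); cv2.imwrite(f'pics/{tag}.png',o)
    return im,cam(s,st)
def load(tag):
    d=np.load(f'pics/{tag}.npz'); return d['frame'][:,:,::-1].copy(),cam(d,d)
E
python3 - <<'E'
from h import *
im,c=shot('top','t1',(185,145,325,245),5.5)
im,c=shot('top','t2',(300,145,470,265),4.6)
for p in [(236,208),(329,206),(421,198)]: print(ray(c,*p,16))
E
```

```text
[473.2  312.11  16.  ]
[483.63 -10.53  16.  ]
[ 515.   -331.02   16.  ]
```

View pics/t1.png

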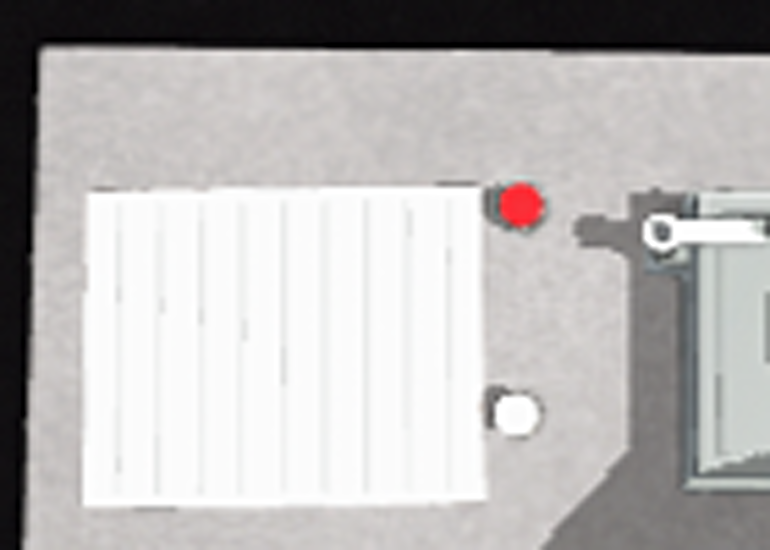

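View pics/t2.png

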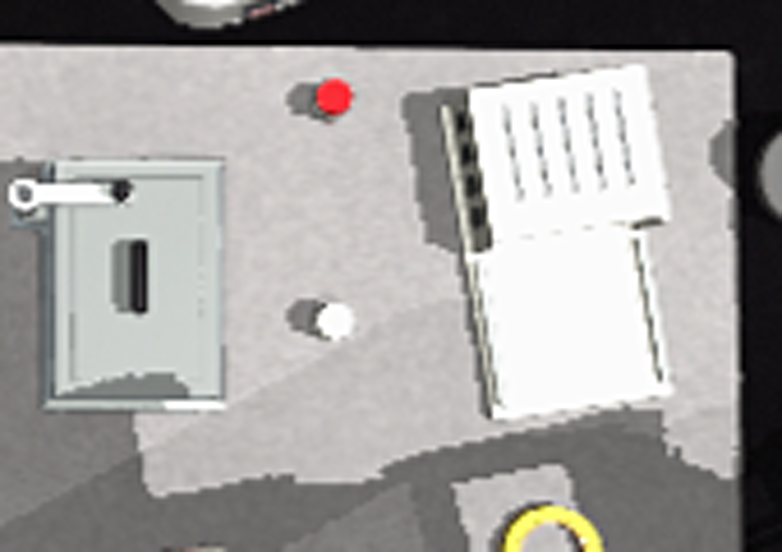

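```bash
python3 - <<'E'
from h import *
im,c=load('t1')
a=lambda p,z:ray(c,185-.5+(p[0]+.5)/5.5+0.0,145-.5+(p[1]+.5)/5.5,z)
b=lambda p,z:ray(c,300-.5+(p[0]+.5)/4.6,145-.5+(p[1]+.5)/4.6,z)
M=np.array([a(p,19) for p in [(88,192),(480,188),(487,500),(83,505)]]);print('mat',M,M.mean(0))
C=np.array([b(p,91) for p in [(45,158),(226,158),(226,410),(40,408)]]);print('rim',C,C.mean(0))
C=np.array([b(p,16+12+115) for p in [(55,175),(207,175),(216,397),(55,397)]]);print('cover',C,C.mean(0))
H=np.array([b(p,16+12+151) for p in [(132,239),(148,239),(148,314),(132,314)]]);print('handle',H,H.mean(0))
print('knob',b((121,190),16+168),'pivot',b((22,194),16+138))
B=np.array([b(p,16+93) for p in [(468,90),(645,66),(668,215),(490,245)]]);print('roof',B,B.mean(0))
B=np.array([b(p,16+15) for p in [(495,415),(670,392)]]);print('front',B)
for n,p in dict(c=(520,205),a=(515,413)).items(): print(n,a(p,67))
for n,p in dict(d=(334,97),b=(334,320)).items(): print(n,b(p,67))
E
```

```text
mat [[570.93 437.19  19.  ]
 [576.25 189.4   19.  ]
 [379.67 181.32  19.  ]
 [373.93 433.88  19.  ]] [475.2  310.45  19.  ]
rim [[568.76  58.11  91.  ]
 [570.22 -72.4   91.  ]
 [389.32 -73.1   91.  ]
 [389.36  59.61  91.  ]] [479.42  -6.94  91.  ]
cover [[550.98  50.63 143.  ]
 [552.15 -54.82 143.  ]
 [398.8  -61.73 143.  ]
 [397.64  48.93 143.  ]] [474.89  -4.25 143.  ]
handle [[504.39  -1.78 179.  ]
 [504.51 -12.56 179.  ]
 [454.03 -12.92 179.  ]
 [453.91  -2.18 179.  ]] [479.21  -7.36 179.  ]
knob [536.96   6.06 184.  ] pivot [536.42  73.14 154.  ]
roof [[ 618.95 -243.66  109.  ]
 [ 637.73 -370.6   109.  ]
 [ 530.87 -385.5   109.  ]
 [ 508.09 -258.59  109.  ]] [ 573.91 -314.59  109.  ]
front [[ 386.94 -278.62   31.  ]
 [ 405.37 -409.41   31.  ]]
c [560.54 160.09  67.  ]
a [433.36 160.92  67.  ]
d [ 619.06 -153.75   67.  ]
b [ 455.12 -153.64   67.  ]
```

```bash
cat >> h.py <<'E'
def go(xyz,yaw,tilt=None):
    """tool-frame travel (m) and turn from the present pose to a down-pointing TCP pose (world mm)"""
    st=manip.get_state(); R0=R.from_euler('xyz',st['ee_rot'])
    R1=R.from_euler('xyz',[np.pi,0,yaw])
    t=R0.inv().apply(np.array(xyz,float)-st['ee_pos'])/1000
    r=(R0.inv()*R1).as_rotvec()
    print('at',st['ee_pos'],st['ee_rot'],'t',round(st['t'],2),'-> travel',np.round(t,4),'turn',np.round(r,4))
E
python3 - <<'E'
from h import *
go([470,-150,330],0); go([537,6,260],0)
im,c=shot('scene','s1',(480,100,640,200),5)
E
```

```text
at [ 273.36 -561.68  222.08] [-3.14 -0.    0.45] t 0.25 -> travel [ 0.36 -0.28 -0.11] turn [-0.    0.    0.45]
at [ 273.36 -561.68  222.08] [-3.14 -0.    0.45] t 0.25 -> travel [ 0.49 -0.4  -0.04] turn [-0.    0.    0.45]
```

View pics/s1.png

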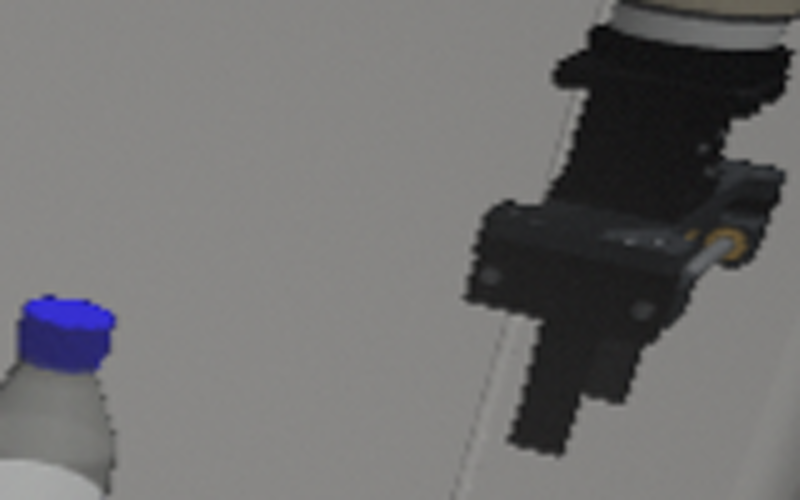

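View pics/wrist0.png

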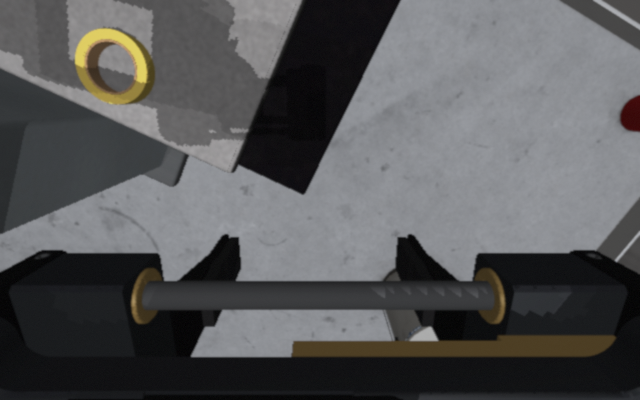

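The wrist view shows the gripper crossbeam running along the jaw direction, so the 190 mm dimension lies along tool y. I'll move towards the clamp.

```bash
sed -i "s/np.round(t,4),'turn',np.round(r,4)/['%.4f'%v for v in t],'turn',['%.3f'%v for v in r]/" h.py; python3 - <<'E'
from h import *
go([470,-150,330],0); go([480,6,330],0)
E
```

```text
at [ 273.38 -561.78  222.21] [-3.14 -0.    0.45] t 0.3 -> travel ['0.3570', '-0.2844', '-0.1076'] turn ['-0.001', '0.000', '0.453']
at [ 273.38 -561.78  222.21] [-3.14 -0.    0.45] t 0.3 -> travel ['0.4342', '-0.4203', '-0.1075'] turn ['-0.001', '0.000', '0.453']
```

apply_moves --rows '[{"travel":[0,0,-0.05],"turn":[0,0,0.1],"hand":0.087},{"travel":[0.04,-0.03,-0.095],"turn":[0,0,0.2],"hand":0.087},{"travel":[0.08,-0.06,-0.107],"turn":[0,0,0.3],"hand":0.087},{"travel":[0.12,-0.09,-0.107],"turn":[0,0,0.45],"hand":0.087},{"travel":[0.16,-0.12,-0.107],"turn":[0,0,0.453],"hand":0.087},{"travel":[0.2,-0.15,-0.107],"turn":[0,0,0.453],"hand":0.087},{"travel":[0.24,-0.18,-0.107],"turn":[0,0,0.453],"hand":0.087},{"travel":[0.28,-0.21,-0.107],"turn":[0,0,0.453],"hand":0.087}]'

```text
t: 1.1
ee_pos: [426.5, -263.2, 329.8]
ee_rot: [3.141, -0.001, -0.001]
contact_force: [0.6, -0.1, -0.7]
grip_width: 86.8
```

```bash
python3 - <<'E'
from h import *
go([420,-7,330],0)
E
```

```text
at [ 426.48 -263.2   329.79] [ 3.14 -0.   -0.  ] t 1.1 -> travel ['-0.0066', '-0.2562', '-0.0003'] turn ['0.000', '-0.001', '-0.001']
```

apply_moves --rows '[{"travel":[0,-0.04,0],"turn":[0,0,0],"hand":0.087},{"travel":[0,-0.085,0],"turn":[0,0,0],"hand":0.087},{"travel":[0,-0.13,0],"turn":[0,0,0],"hand":0.087},{"travel":[0,-0.175,0],"turn":[0,0,0],"hand":0.087},{"travel":[0,-0.215,0],"turn":[0,0,0],"hand":0.087},{"travel":[-0.006,-0.256,0],"turn":[0,0,0],"hand":0.087},{"travel":[-0.006,-0.256,0],"turn":[0,0,0],"hand":0.087}]'

```text
t: 1.8
ee_pos: [418.1, -4.8, 329.5]
ee_rot: [-3.139, 0.001, 0.006]
contact_force: [0.0, 0.3, 0.2]
grip_width: 87.0
```

```bash
python3 - <<'E'
from h import *
im,c=shot('wrist','w1')
print(proj(c,(537,6,184)),proj(c,(479,-7,179)))
E
```

```text
[306.11  55.1 ] [320.21 122.14]
```

View pics/w1.png

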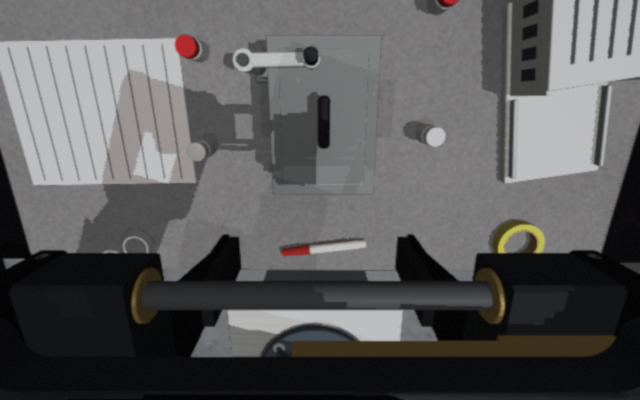

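```bash
python3 - <<'E'
from h import *
im,c=load('w1')
cv2.imwrite('pics/w1z.png',cv2.resize(im[25:205,220:440],None,fx=3.4,fy=3.2,interpolation=cv2.INTER_CUBIC))
cv2.imwrite('pics/w1b.png',cv2.resize(im[0:195,480:640],None,fx=4,fy=3,interpolation=cv2.INTER_CUBIC))
E
```

```text
(no output)
```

View pics/w1z.png

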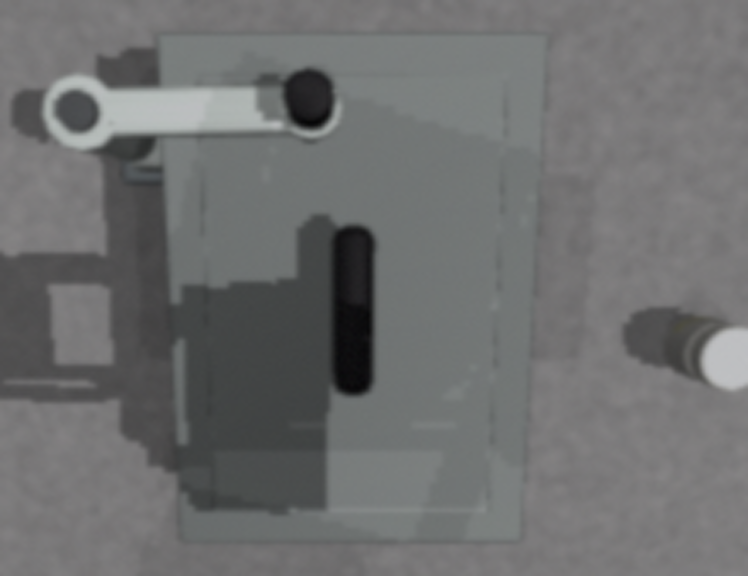

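View pics/w1b.png

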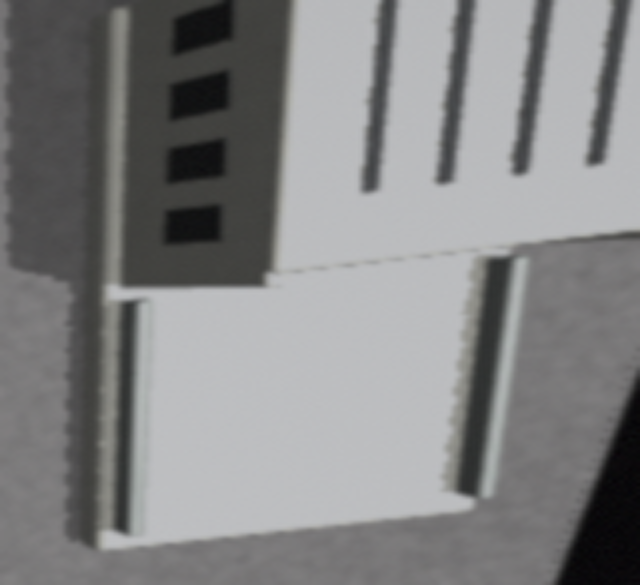

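```bash
python3 - <<'E'
from h import *
im,c=load('w1')
b=lambda p,z:ray(c,220-.5+(p[0]+.5)/3.4,25-.5+(p[1]+.5)/3.2,z)
print('knob',b((309,92),184),'pivot',b((76,110),154))
for p in [(353,226),(353,394),(333,310),(375,310)]: print('handle',b(p,179))
for p in [(160,35),(547,35),(523,541),(180,541)]: print('rim',b(p,91))
for p in [(198,75),(508,75),(487,510),(212,510)]: print('cover',b(p,143))
b=lambda p,z:ray(c,480-.5+(p[0]+.5)/4,-.5+(p[1]+.5)/3,z)
print('deck front',b((100,547),31),b((470,508),31))
print('roof front',b((272,272),109),b((640,235),109))
print('rail L inner top',b((128,535),43),b((142,300),43)); print('rail R',b((490,495),43),b((522,258),43))
E
```

```text
knob [538.4   2.1 184. ] pivot [536.62  69.42 154.  ]
handle [503.36  -9.81 179.  ]
handle [454.65 -10.4  179.  ]
handle [479.55  -4.5  179.  ]
handle [479.63 -16.25 179.  ]
rim [567.98  53.74  91.  ]
rim [568.81 -74.97  91.  ]
rim [382.4  -77.86  91.  ]
rim [381.49  53.67  91.  ]
cover [548.07  35.49 143.  ]
cover [548.66 -55.2  143.  ]
cover [408.99 -55.83 143.  ]
cover [408.37  35.1  143.  ]
deck front [ 384.15 -281.98   31.  ] [ 404.66 -413.68   31.  ]
roof front [ 510.99 -264.48  109.  ] [ 524.73 -364.49  109.  ]
rail L inner top [ 393.17 -283.76   43.  ] [ 500.67 -268.37   43.  ]
rail R [ 413.46 -408.47   43.  ] [ 519.16 -390.42   43.  ]
```

```bash
python3 - <<'E'
from h import *
go([538,4,330],0);go([538,4,162],0)
E
```

```text
at [419.19  -7.07 329.69] [ 3.14 -0.    0.  ] t 1.85 -> travel ['0.1189', '-0.0105', '-0.0003'] turn ['0.000', '-0.000', '0.005']
at [419.19  -7.07 329.69] [ 3.14 -0.    0.  ] t 1.85 -> travel ['0.1189', '-0.0105', '0.1677'] turn ['0.000', '-0.000', '0.005']
```

apply_moves --rows '[{"travel":[0.04,-0.004,0.03],"hand":0.06},{"travel":[0.08,-0.008,0.065],"hand":0.06},{"travel":[0.119,-0.011,0.1],"hand":0.06},{"travel":[0.119,-0.011,0.13],"hand":0.06},{"travel":[0.119,-0.011,0.155],"hand":0.06},{"travel":[0.119,-0.011,0.168],"hand":0.06},{"travel":[0.119,-0.011,0.168],"hand":0.06}]'

```text
validation failed for argument at $.ro...
```

```bash
python3 - <<'E'
from h import *
im,c=shot('wrist','w2')
print(proj(c,(538,4,184)))
E
```

```text
[305.22  55.52]
```

View pics/w2.png

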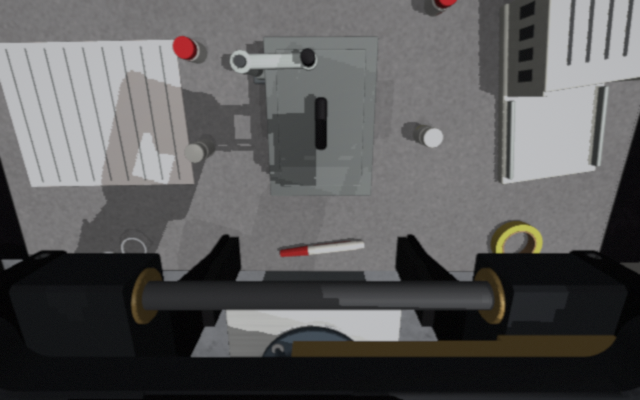

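```bash
python3 - <<'E'
from h import *
im,c=load('w2')
g=im.max(2)
m=(g[20:200,280:380]<45).astype(np.uint8)
n,l,s,ce=cv2.connectedComponentsWithStats(m)
for i in range(1,n):
    if s[i,4]>60: print(s[i],ce[i]+[280,20],ray(c,*(ce[i]+[280,20]),179))
E
```

```text
[ 21  29  13  17 184] [307.25  57.11] [537.28   2.36 179.  ]
[ 35  78  12  51 568] [320.19 122.6 ] [479.85  -9.72 179.  ]
```

apply_moves --rows '[{"travel":[0.04,-0.004,0.03],"turn":[0,0,0],"hand":0.06},{"travel":[0.08,-0.008,0.065],"turn":[0,0,0],"hand":0.06},{"travel":[0.119,-0.011,0.1],"turn":[0,0,0],"hand":0.06},{"travel":[0.119,-0.011,0.13],"turn":[0,0,0],"hand":0.06},{"travel":[0.119,-0.011,0.13],"turn":[0,0,0],"hand":0.06}]'

```text
t: 2.4
ee_pos: [537.1, 0.6, 194.7]
ee_rot: [-3.14, 0.01, -0.002]
contact_force: [-1.2, -1.2, -0.1]
grip_width: 61.6
```

apply_moves --rows '[{"travel":[0,0,0.02],"turn":[0,0,0],"hand":0.06},{"travel":[0,0,0.036],"turn":[0,0,0],"hand":0.06},{"travel":[0,0,0.036],"turn":[0,0,0],"hand":0.03},{"travel":[0,0,0.036],"turn":[0,0,0],"hand":0},{"travel":[0,0,0.036],"turn":[0,0,0],"hand":0},{"travel":[0,0,0.036],"turn":[0,0,0],"hand":0},{"travel":[0,0,0.036],"turn":[0,0,0],"hand":0}]' --newtons 15

```text
t: 3.1
ee_pos: [539.4, 1.7, 164.5]
ee_rot: [3.141, -0.002, -0.0]
contact_force: [-0.0, -0.3, 0.1]
grip_width: 27.9
```

apply_moves --rows '[{"travel":[0,0,0],"turn":[0,0,0],"hand":0},{"travel":[0,0,0],"turn":[0,0,0],"hand":0},{"travel":[0,0,0],"turn":[0,0,0],"hand":0}]'

```text
t: 3.4
ee_pos: [539.0, 2.8, 163.8]
ee_rot: [-3.14, -0.0, -0.001]
contact_force: [0.6, 3.0, 2.1]
grip_width: 13.5
```

```bash
python3 - <<'E'
from h import *
st=manip.get_state();print(st['ee_pos'],st['grip_width'],st['contact_force'])
p=st['ee_pos']; th0=np.arctan2(p[0]-537,70-p[1]);r=66
for th in np.arange(0,1.75,.15):
    q=np.array([537+r*np.sin(th),70-r*np.cos(th)])-np.array([537,4]); print(round(th,2),q)
E
```

```text
[539.03   2.81 163.8 ] 13.544098453964708 [0.6  3.03 2.08]
0.0 [0. 0.]
0.15 [9.86 0.74]
0.3 [19.5   2.95]
0.45 [28.71  6.57]
0.6 [37.27 11.53]
0.75 [44.99 17.71]
0.9 [51.7  24.97]
1.05 [57.25 33.16]
1.2 [61.51 42.08]
1.35 [64.4  51.55]
1.5 [65.83 61.33]
1.65 [65.79 71.22]
```

apply_moves --rows '[{"travel":[0.0099,-0.0007,0],"turn":[0,0,0],"hand":0},{"travel":[0.0195,-0.003,0],"turn":[0,0,0],"hand":0},{"travel":[0.0287,-0.0066,0],"turn":[0,0,0],"hand":0},{"travel":[0.0373,-0.0115,0],"turn":[0,0,0],"hand":0},{"travel":[0.045,-0.0177,0],"turn":[0,0,0],"hand":0},{"travel":[0.0517,-0.025,0],"turn":[0,0,0],"hand":0},{"travel":[0.0573,-0.0332,0],"turn":[0,0,0],"hand":0},{"travel":[0.0573,-0.0332,0],"turn":[0,0,0],"hand":0}]'

```text
t: 4.2
ee_pos: [600.6, 34.8, 163.9]
ee_rot: [3.139, -0.008, 0.001]
contact_force: [3.7, -2.9, 0.6]
grip_width: 13.4
```

apply_moves --rows '[{"travel":[0.0043,-0.009,0],"turn":[0,0,0],"hand":0},{"travel":[0.0071,-0.0184,0],"turn":[0,0,0],"hand":0},{"travel":[0.0086,-0.028,0],"turn":[0,0,0],"hand":0},{"travel":[0.0086,-0.038,0],"turn":[0,0,0],"hand":0},{"travel":[0.0086,-0.038,0],"turn":[0,0,0],"hand":0}]'

```text
t: 4.7
ee_pos: [613.6, 74.3, 164.4]
ee_rot: [-3.141, -0.019, -0.001]
contact_force: [13.0, 0.7, -5.7]
grip_width: 10.9
```

apply_moves --rows '[{"travel":[0,0,0],"turn":[0,0,0],"hand":0.03},{"travel":[0,0,0],"turn":[0,0,0],"hand":0.05},{"travel":[0,0,0],"turn":[0,0,0],"hand":0.06},{"travel":[0,0,0],"turn":[0,0,0],"hand":0.06}]'

```text
t: 5.1
ee_pos: [604.2, 73.5, 163.0]
ee_rot: [-3.141, 0.002, -0.0]
contact_force: [-0.5, -0.3, 0.5]
grip_width: 35.1
```

```bash
python3 - <<'E'
from h import *
st=manip.get_state();print(st['ee_pos'],st['grip_width'],st['contact_force'])
im,c=shot('top','t3',(270,145,400,245),6)
E
```

```text
[604.19  73.49 163.04] 35.100041392461165 [-0.5  -0.28  0.52]
```

View pics/t3.png

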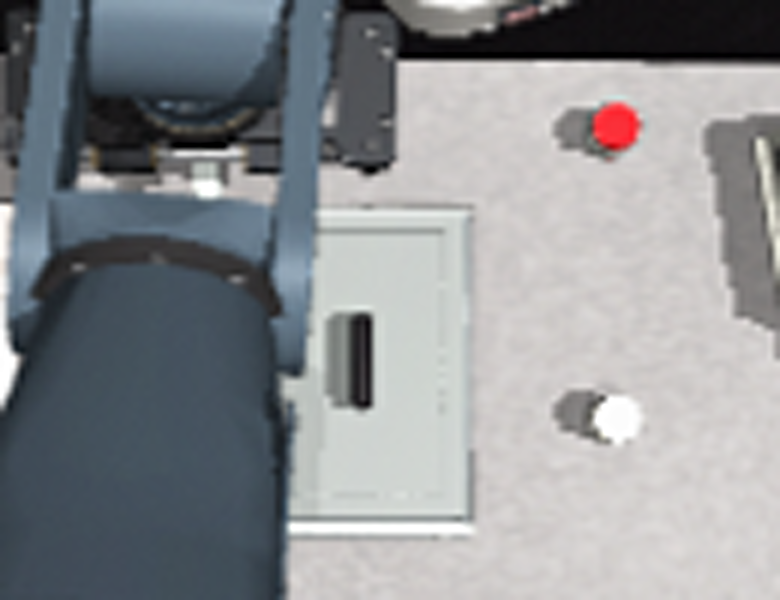

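apply_moves --rows '[{"travel":[0,0,-0.03],"turn":[0,0,0],"hand":0.06},{"travel":[0,0,-0.075],"turn":[0,0,0],"hand":0.06},{"travel":[-0.045,0.02,-0.09],"turn":[0,0,0],"hand":0.06},{"travel":[-0.09,0.045,-0.09],"turn":[0,0,0],"hand":0.06},{"travel":[-0.124,0.083,-0.09],"turn":[0,0,0],"hand":0.06},{"travel":[-0.124,0.083,-0.09],"turn":[0,0,0],"hand":0.06},{"travel":[-0.124,0.083,-0.09],"turn":[0,0,0],"hand":0.06}]'

```text
t: 5.85
ee_pos: [480.3, -10.5, 253.9]
ee_rot: [-3.141, -0.001, -0.003]
contact_force: [-0.5, -0.5, 0.3]
grip_width: 60.0
```

```bash
python3 - <<'E'
from h import *
go([480,-9.5,154],0)
im,c=shot('wrist','w3')
E
```

```text
at [480.28 -10.51 253.94] [-3.14 -0.   -0.  ] t 5.85 -> travel ['-0.0003', '-0.0010', '0.0999'] turn ['-0.000', '-0.001', '-0.003']
```

View pics/w3.png

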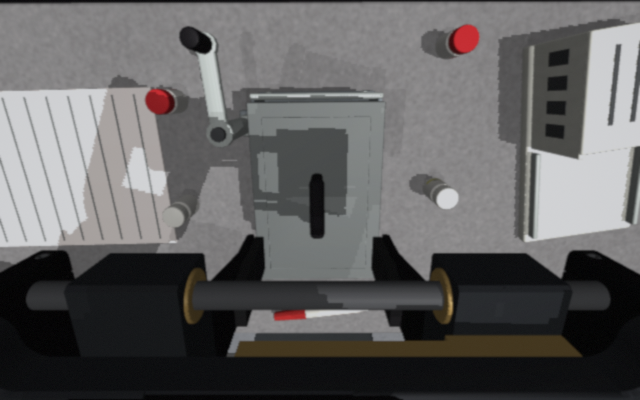

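The clamp now points along +x, well off the cover. Next I grip the cover handle, which is centred between the fingers at (317,205).

apply_moves --rows '[{"travel":[0,0,0.04],"turn":[0,0,0],"hand":0.06},{"travel":[0,0,0.075],"turn":[0,0,0],"hand":0.06},{"travel":[0,0,0.098],"turn":[0,0,0],"hand":0.06},{"travel":[0,0,0.098],"turn":[0,0,0],"hand":0.03},{"travel":[0,0,0.098],"turn":[0,0,0],"hand":0},{"travel":[0,0,0.098],"turn":[0,0,0],"hand":0},{"travel":[0,0,0.098],"turn":[0,0,0],"hand":0},{"travel":[0,0,0.098],"turn":[0,0,0],"hand":0}]' --newtons 35

```text
t: 6.7
ee_pos: [481.7, -10.0, 156.6]
ee_rot: [3.141, -0.002, -0.0]
contact_force: [0.4, -0.2, 0.4]
grip_width: 28.1
```

apply_moves --rows '[{"travel":[0,0,0],"turn":[0,0,0],"hand":0},{"travel":[0,0,0],"turn":[0,0,0],"hand":0},{"travel":[0,0,0],"turn":[0,0,0],"hand":0}]'

```text
t: 7.0
ee_pos: [481.0, -9.9, 155.8]
ee_rot: [-3.142, -0.001, -0.0]
contact_force: [-0.9, 0.1, 2.3]
grip_width: 11.7
```

Gripped at 11.7 mm. Lifting straight up, slowly at first.

apply_moves --rows '[{"travel":[0,0,-0.01],"turn":[0,0,0],"hand":0},{"travel":[0,0,-0.025],"turn":[0,0,0],"hand":0},{"travel":[0,0,-0.045],"turn":[0,0,0],"hand":0},{"travel":[0,0,-0.065],"turn":[0,0,0],"hand":0},{"travel":[0,0,-0.085],"turn":[0,0,0],"hand":0},{"travel":[0,0,-0.105],"turn":[0,0,0],"hand":0},{"travel":[0,0,-0.13],"turn":[0,0,0],"hand":0},{"travel":[0,0,-0.155],"turn":[0,0,0],"hand":0}]'

```text
t: 7.8
ee_pos: [479.9, -9.7, 311.4]
ee_rot: [-3.141, 0.002, -0.0]
contact_force: [0.3, -0.1, -1.7]
grip_width: 11.7
```

```bash
python3 - <<'E'
from h import *
im,c=load('w2')
for p in [(178,40),(193,184),(32,187),(0,45)]: print(ray(c,*p,19))
im,c=shot('scene','s3')
for off in (80,-80):
  y=.02
  print(off, 475.2-np.sin(y)*off, 310.5+np.cos(y)*off)
go([473,389,326],0.02)
E
```

```text
[575.73 180.03  19.  ]
[376.59 181.84  19.  ]
[370.66 427.95  19.  ]
[568.32 419.83  19.  ]
80 473.6001066645333 390.48400053332625
-80 476.79989333546666 230.51599946667378
at [482.58 -10.28 315.69] [ 3.14 -0.01 -0.  ] t 7.85 -> travel ['-0.0095', '-0.3993', '-0.0111'] turn ['0.002', '-0.007', '-0.020']
```

View pics/s3.png

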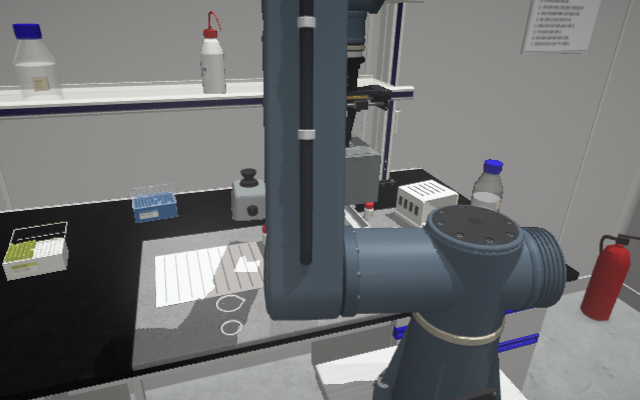

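apply_moves --rows '[{"travel":[0,-0.015,-0.012],"turn":[0,0,0],"hand":0},{"travel":[-0.002,-0.045,-0.012],"turn":[0,0,0],"hand":0},{"travel":[-0.004,-0.085,-0.012],"turn":[0,0,0],"hand":0},{"travel":[-0.005,-0.13,-0.012],"turn":[0,0,0],"hand":0},{"travel":[-0.006,-0.175,-0.012],"turn":[0,0,0],"hand":0},{"travel":[-0.007,-0.22,-0.012],"turn":[0,0,-0.01],"hand":0},{"travel":[-0.007,-0.265,-0.012],"turn":[0,0,-0.02],"hand":0},{"travel":[-0.007,-0.305,-0.012],"turn":[0,0,-0.02],"hand":0}]'

```text
t: 8.65
ee_pos: [472.9, 297.0, 321.7]
ee_rot: [3.141, 0.002, 0.021]
contact_force: [0.8, 0.2, -2.9]
grip_width: 11.0
```

```bash
python3 - <<'E'
from h import *
go([474,388,160],0.02)
E
```

```text
at [472.88 296.99 321.66] [3.14 0.   0.02] t 8.65 -> travel ['0.0032', '-0.0910', '0.1616'] turn ['0.000', '0.002', '0.001']
```

apply_moves --rows '[{"travel":[0.002,-0.04,0],"turn":[0,0,0],"hand":0},{"travel":[0.002,-0.075,0.01],"turn":[0,0,0],"hand":0},{"travel":[0.002,-0.092,0.04],"turn":[0,0,0],"hand":0},{"travel":[0.002,-0.092,0.08],"turn":[0,0,0],"hand":0},{"travel":[0.002,-0.092,0.115],"turn":[0,0,0],"hand":0},{"travel":[0.002,-0.092,0.145],"turn":[0,0,0],"hand":0},{"travel":[0.002,-0.092,0.16],"turn":[0,0,0],"hand":0},{"travel":[0.002,-0.092,0.16],"turn":[0,0,0],"hand":0}]'

```text
t: 9.45
ee_pos: [471.5, 385.6, 158.7]
ee_rot: [3.137, 0.008, 0.02]
contact_force: [-1.1, -0.5, -1.4]
grip_width: 11.6
```

```bash
python3 - <<'E'
from h import *
go([474,388,147],0.02)
im,c=shot('wrist','w4')
E
```

```text
at [471.45 385.58 158.73] [3.14 0.01 0.02] t 9.45 -> travel ['0.0027', '-0.0024', '0.0117'] turn ['0.004', '0.008', '-0.000']
```

View pics/w4.png

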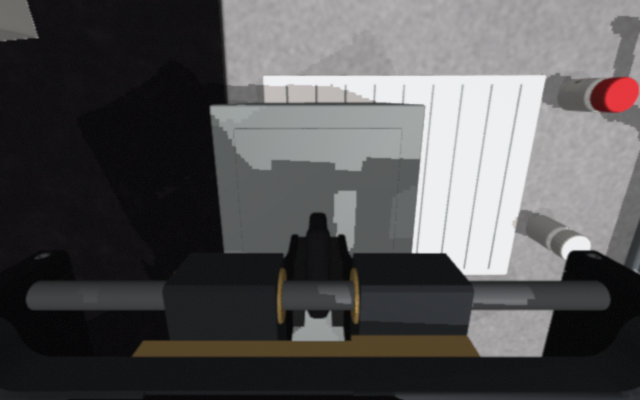

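```bash
python3 - <<'E'
from h import *
im,c=shot('wrist','w5')
go([474,388,147],0.02)
for p in [(264,77),(545,75),(506,272)]: print(ray(c,*p,19))
for p in [(211,106),(424,104)]: print('cover far top',ray(c,*p,28+3+115))
E
```

```text
at [474.04 387.01 162.24] [3.14 0.   0.02] t 9.55 -> travel ['-0.0000', '-0.0010', '0.0152'] turn ['0.000', '0.001', '-0.000']
[572.16 435.2   19.  ]
[578.97 185.63  19.  ]
[381.21 181.42  19.  ]
cover far top [550.33 444.08 146.  ]
cover far top [553.65 331.17 146.  ]
```

apply_moves --rows '[{"travel":[0,-0.001,0.004],"turn":[0,0,0],"hand":0},{"travel":[0,-0.001,0.008],"turn":[0,0,0],"hand":0},{"travel":[0,-0.001,0.011],"turn":[0,0,0],"hand":0},{"travel":[0,-0.001,0.0135],"turn":[0,0,0],"hand":0},{"travel":[0,-0.001,0.015],"turn":[0,0,0],"hand":0},{"travel":[0,-0.001,0.015],"turn":[0,0,0],"hand":0},{"travel":[0,-0.001,0.015],"turn":[0,0,0],"hand":0}]'

```text
t: 10.25
ee_pos: [474.2, 388.1, 147.6]
ee_rot: [-3.142, -0.0, 0.02]
contact_force: [-0.1, -0.6, -2.3]
grip_width: 11.8
```

apply_moves --rows '[{"travel":[0,0,0.001],"turn":[0,0,0],"hand":0},{"travel":[0,0,0.002],"turn":[0,0,0],"hand":0},{"travel":[0,0,0.0025],"turn":[0,0,0],"hand":0},{"travel":[0,0,0.0025],"turn":[0,0,0],"hand":0}]'

```text
t: 10.65
ee_pos: [474.4, 388.5, 146.9]
ee_rot: [-3.141, -0.001, 0.02]
contact_force: [-2.3, -0.7, 5.5]
grip_width: 11.9
```

apply_moves --rows '[{"travel":[0,0,0.0015],"turn":[0,0,0],"hand":0.014},{"travel":[0,0,0.001],"turn":[0,0,0],"hand":0.03},{"travel":[0,0,0],"turn":[0,0,0],"hand":0.06},{"travel":[0,0,0],"turn":[0,0,0],"hand":0.06},{"travel":[0,0,0],"turn":[0,0,0],"hand":0.06},{"travel":[0,0,-0.02],"turn":[0,0,0],"hand":0.06},{"travel":[0,0,-0.06],"turn":[0,0,0],"hand":0.06},{"travel":[0,0,-0.1],"turn":[0,0,0],"hand":0.06}]'

```text
t: 11.45
ee_pos: [473.5, 387.7, 245.1]
ee_rot: [3.14, 0.003, 0.02]
contact_force: [0.2, 0.3, 0.5]
grip_width: 58.0
```

```bash
python3 - <<'E'
from h import *
im,c=shot('wrist','w6')
go([440,-9,310],0)
E
```

```text
at [477.54 390.15 253.44] [-3.14 -0.01  0.02] t 11.5 -> travel ['-0.0449', '0.3980', '-0.0594'] turn ['-0.006', '-0.011', '0.020']
```

View pics/w6.png

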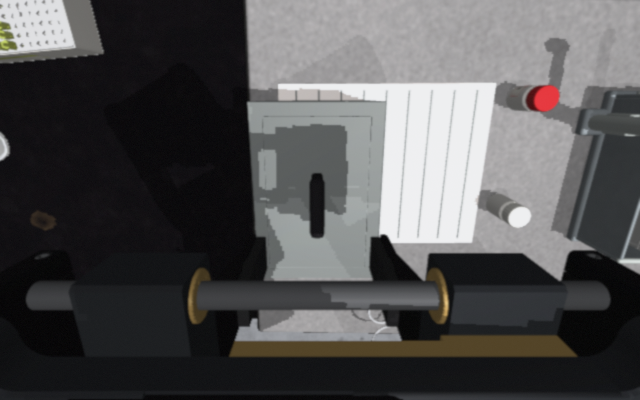

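The cover stands upright and released on the mat. Back to the tub.

apply_moves --rows '[{"travel":[-0.003,0.035,-0.04],"turn":[0,0,0],"hand":0.06},{"travel":[-0.01,0.08,-0.06],"turn":[0,0,0.01],"hand":0.06},{"travel":[-0.015,0.13,-0.06],"turn":[0,0,0.02],"hand":0.06},{"travel":[-0.02,0.18,-0.06],"turn":[0,0,0.02],"hand":0.06},{"travel":[-0.025,0.23,-0.06],"turn":[0,0,0.02],"hand":0.06},{"travel":[-0.03,0.28,-0.06],"turn":[0,0,0.02],"hand":0.06},{"travel":[-0.035,0.33,-0.06],"turn":[0,0,0.02],"hand":0.06},{"travel":[-0.042,0.375,-0.06],"turn":[0,0,0.02],"hand":0.06}]'

```text
t: 12.3
ee_pos: [439.3, 10.4, 305.2]
ee_rot: [3.141, -0.001, 0.0]
contact_force: [0.2, -0.2, -0.4]
grip_width: 60.0
```

apply_moves --rows '[{"travel":[0,0.022,0.03],"turn":[0,0,0],"hand":0.06},{"travel":[0,0.022,0.05],"turn":[0,0,0],"hand":0.06},{"travel":[0,0.022,0.05],"turn":[0,0,0],"hand":0.06},{"travel":[0,0.022,0.05],"turn":[0,0,0],"hand":0.06}]'

```text
t: 12.7
ee_pos: [439.6, -9.6, 255.2]
ee_rot: [-3.141, 0.0, -0.0]
contact_force: [0.9, -0.2, 1.1]
grip_width: 60.1
```

```bash
python3 - <<'E'
from h import *
im,c=shot('wrist','w7')
go([480,-9.5,150],0)
print(proj(c,(480,-9.5,28+58+43+5)))
E
```

```text
at [440.17  -9.44 255.75] [ 3.14 -0.    0.  ] t 12.75 -> travel ['0.0397', '0.0001', '0.1058'] turn ['0.000', '-0.001', '0.000']
[317.07 148.39]
```

View pics/w7.png

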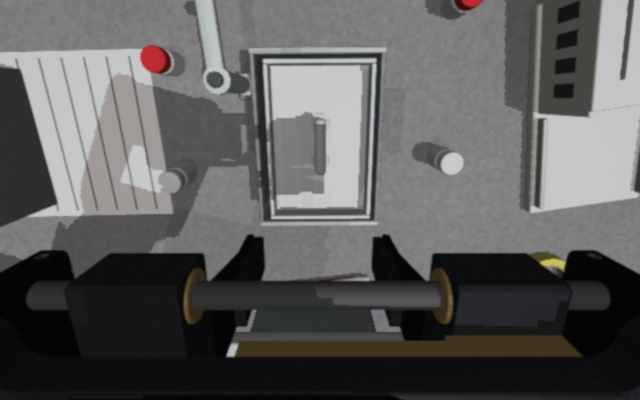

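apply_moves --rows '[{"travel":[0.02,0.001,0.03],"turn":[0,0,0],"hand":0.04},{"travel":[0.041,0.002,0.06],"turn":[0,0,0],"hand":0.04},{"travel":[0.041,0.002,0.085],"turn":[0,0,0],"hand":0.04},{"travel":[0.041,0.002,0.1],"turn":[0,0,0],"hand":0.04},{"travel":[0.041,0.002,0.1],"turn":[0,0,0],"hand":0.04}]'

```text
t: 13.25
ee_pos: [480.2, -10.7, 154.2]
ee_rot: [-3.141, 0.002, 0.002]
contact_force: [0.3, -0.4, -0.0]
grip_width: 40.5
```

```bash
python3 - <<'E'
from h import *
im,c=shot('wrist','w8')
go([481.5,-11.5,111],0)
E
```

```text
at [480.98 -11.   155.28] [-3.14  0.    0.  ] t 13.3 -> travel ['0.0005', '0.0005', '0.0443'] turn ['-0.000', '0.000', '0.001']
```

View pics/w8.png

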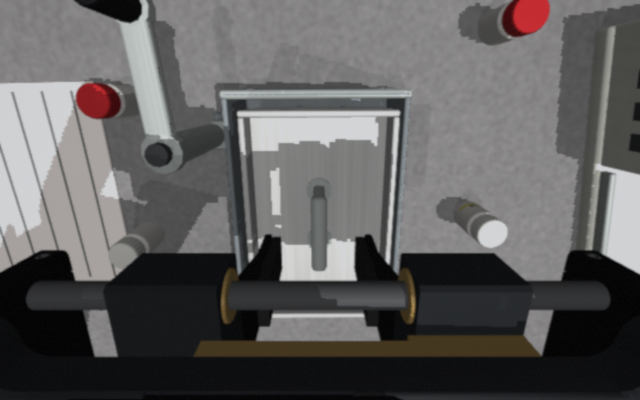

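apply_moves --rows '[{"travel":[0,0.001,0.02],"turn":[0,0,0],"hand":0.04},{"travel":[0,0.001,0.036],"turn":[0,0,0],"hand":0.04},{"travel":[0,0.001,0.044],"turn":[0,0,0],"hand":0.03},{"travel":[0,0.001,0.044],"turn":[0,0,0],"hand":0.0},{"travel":[0,0.001,0.044],"turn":[0,0,0],"hand":0},{"travel":[0,0.001,0.044],"turn":[0,0,0],"hand":0},{"travel":[0,0.001,0.044],"turn":[0,0,0],"hand":0},{"travel":[0,0.001,0.044],"turn":[0,0,0],"hand":0}]' --newtons 35

```text
t: 14.1
ee_pos: [481.2, -12.6, 111.9]
ee_rot: [3.141, -0.002, -0.0]
contact_force: [-0.4, -0.1, 5.2]
grip_width: 9.5
```

apply_moves --rows '[{"travel":[0,0,0],"turn":[0,0,0],"hand":0}]'

```text
t: 14.2
ee_pos: [481.2, -12.6, 111.9]
ee_rot: [3.141, -0.002, -0.0]
contact_force: [-0.6, 0.2, 6.8]
grip_width: 9.9
```

apply_moves --rows '[{"travel":[0,0,-0.006],"turn":[0,0,0],"hand":0},{"travel":[0,0,-0.015],"turn":[0,0,0],"hand":0},{"travel":[0,0,-0.03],"turn":[0,0,0],"hand":0},{"travel":[0,0,-0.05],"turn":[0,0,0],"hand":0},{"travel":[0,0,-0.075],"turn":[0,0,0],"hand":0},{"travel":[0,0,-0.105],"turn":[0,0,0],"hand":0},{"travel":[0,0,-0.13],"turn":[0,0,0],"hand":0},{"travel":[0,0,-0.15],"turn":[0,0,0],"hand":0}]'

```text
t: 15.0
ee_pos: [480.5, -12.7, 263.0]
ee_rot: [3.141, -0.001, -0.0]
contact_force: [0.8, -0.8, -1.9]
grip_width: 9.5
```

```bash
python3 - <<'E'
from h import *
im,c=shot('wrist','w9')
go([477,229,262],0.02)
E
```

```text
at [482.35 -13.08 265.75] [ 3.14 -0.01 -0.  ] t 15.05 -> travel ['-0.0054', '-0.2421', '0.0032'] turn ['0.002', '-0.007', '-0.020']
```

View pics/w9.png

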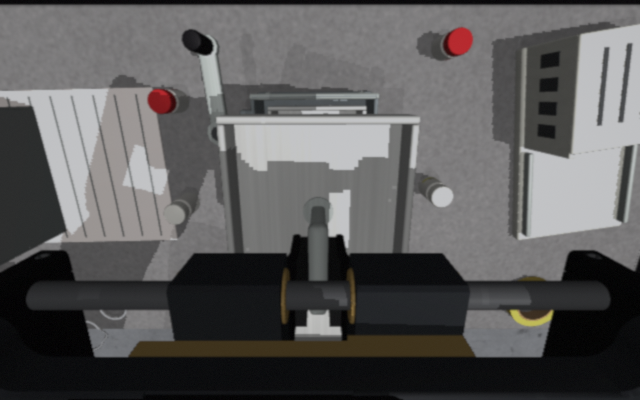

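Only the upper tray is lifted. I'll carry it to the mat.

apply_moves --rows '[{"travel":[0,-0.02,0],"turn":[0,0,0],"hand":0},{"travel":[-0.001,-0.05,0],"turn":[0,0,0],"hand":0},{"travel":[-0.002,-0.09,0],"turn":[0,0,0],"hand":0},{"travel":[-0.003,-0.135,0],"turn":[0,0,-0.01],"hand":0},{"travel":[-0.004,-0.18,0],"turn":[0,0,-0.02],"hand":0},{"travel":[-0.004,-0.22,0],"turn":[0,0,-0.02],"hand":0},{"travel":[-0.004,-0.242,0],"turn":[0,0,-0.02],"hand":0},{"travel":[-0.004,-0.242,0],"turn":[0,0,-0.02],"hand":0}]'

```text
t: 15.85
ee_pos: [475.7, 232.0, 260.4]
ee_rot: [-3.141, 0.001, 0.024]
contact_force: [0.7, -1.5, -1.8]
grip_width: 9.8
```

apply_moves --rows '[{"travel":[0,0,0],"turn":[0,0,0],"hand":0}]'

```text
t: 15.95
ee_pos: [475.8, 229.3, 260.4]
ee_rot: [3.14, 0.002, 0.021]
contact_force: [1.3, -0.3, -2.6]
grip_width: 9.6
```

```bash
python3 - <<'E'
from h import *
im,c=shot('wrist','w10')
go([477,229,262],0.02)
E
```

```text
at [476.03 228.7  260.5 ] [3.14 0.   0.02] t 16.0 -> travel ['0.0010', '-0.0003', '-0.0015'] turn ['0.001', '0.001', '-0.000']
```

View pics/w10.png

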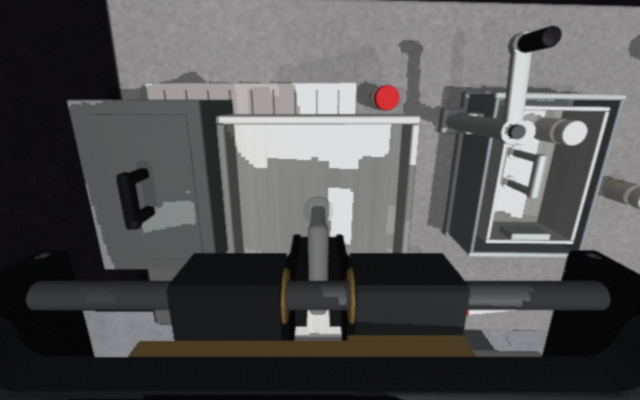

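```bash
python3 - <<'E'
from h import *
im,c=load('w10')
cv2.imwrite('pics/w10z.png',cv2.resize(im[70:280,50:440],None,fx=2,fy=2,interpolation=cv2.INTER_CUBIC))
for p in [(67,101),(205,100)]: print('cover',ray(c,*p,134))
for p in [(147,84),(357,83)]: print('mat',ray(c,*p,19))
print('vial c',ray(c,387,98,67))
print('cover handle',ray(c,126,200,170))
E
```

```text
cover [551.35 445.99 134.  ]
cover [554.77 327.32 134.  ]
mat [570.03 432.82  19.  ]
mat [576.63 183.9   19.  ]
vial c [560.2  156.85  67.  ]
cover handle [474.64 387.05 170.  ]
```

View pics/w10z.png

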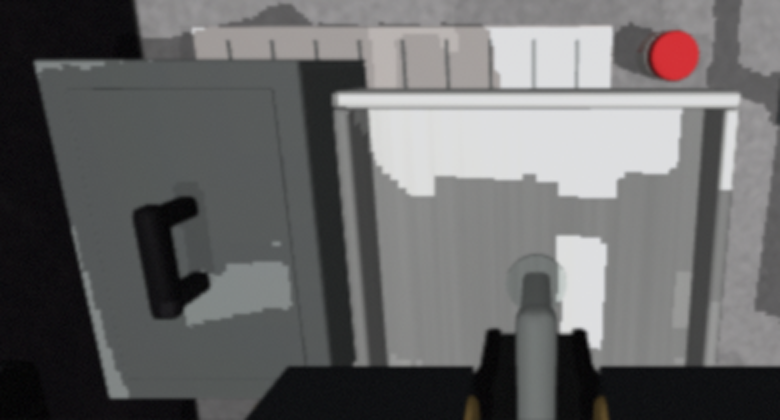

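apply_moves --rows '[{"travel":[0.001,0.001,0.03],"turn":[0,0,0],"hand":0},{"travel":[0.001,0.001,0.07],"turn":[0,0,0],"hand":0},{"travel":[0.001,0.001,0.11],"turn":[0,0,0],"hand":0},{"travel":[0.001,0.001,0.145],"turn":[0,0,0],"hand":0},{"travel":[0.001,0.001,0.17],"turn":[0,0,0],"hand":0},{"travel":[0.001,0.001,0.188],"turn":[0,0,0],"hand":0},{"travel":[0.001,0.001,0.2],"turn":[0,0,0],"hand":0},{"travel":[0.001,0.001,0.205],"turn":[0,0,0],"hand":0}]'

```text
t: 16.8
ee_pos: [477.4, 227.2, 55.1]
ee_rot: [3.141, 0.002, 0.018]
contact_force: [-0.0, 0.1, -2.3]
grip_width: 9.6
```

```bash
python3 - <<'E'
from h import *
go([477,228,45],0.02)
im,c=shot('wrist','w11')
E
```

```text
at [477.43 227.23  55.08] [3.14 0.   0.02] t 16.8 -> travel ['-0.0004', '-0.0008', '0.0101'] turn ['0.001', '0.002', '-0.002']
```

View pics/w11.png

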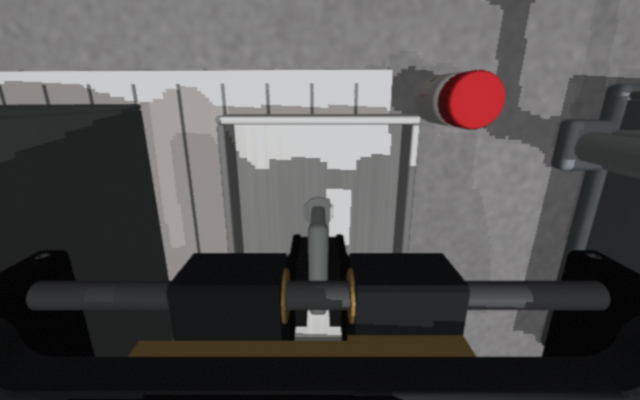

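apply_moves --rows '[{"travel":[0,0,0.003],"turn":[0,0,0],"hand":0},{"travel":[0,0,0.006],"turn":[0,0,0],"hand":0},{"travel":[0,0,0.008],"turn":[0,0,0],"hand":0},{"travel":[0,0,0.0095],"turn":[0,0,0],"hand":0},{"travel":[0,0,0.0105],"turn":[0,0,0],"hand":0},{"travel":[0,0,0.0105],"turn":[0,0,0],"hand":0}]'

```text
t: 17.45
ee_pos: [477.6, 228.5, 45.6]
ee_rot: [-3.142, -0.0, 0.02]
contact_force: [0.3, -0.3, -0.9]
grip_width: 9.5
```

apply_moves --rows '[{"travel":[0,0,0.001],"turn":[0,0,0],"hand":0},{"travel":[0,0,0.0015],"turn":[0,0,0],"hand":0},{"travel":[0,0,0.0015],"turn":[0,0,0],"hand":0}]'

```text
t: 17.75
ee_pos: [477.7, 228.5, 44.9]
ee_rot: [-3.141, -0.001, 0.02]
contact_force: [-0.9, 0.2, 5.7]
grip_width: 9.5
```

apply_moves --rows '[{"travel":[0,0,-0.001],"turn":[0,0,0],"hand":0.012},{"travel":[0,0,-0.001],"turn":[0,0,0],"hand":0.025},{"travel":[0,0,-0.001],"turn":[0,0,0],"hand":0.04},{"travel":[0,0,-0.001],"turn":[0,0,0],"hand":0.04},{"travel":[0,0,-0.001],"turn":[0,0,0],"hand":0.04},{"travel":[0,0,-0.02],"turn":[0,0,0],"hand":0.04},{"travel":[0,0,-0.06],"turn":[0,0,0],"hand":0.04},{"travel":[0,0,-0.1],"turn":[0,0,0],"hand":0.04}]'

```text
t: 18.55
ee_pos: [476.8, 228.1, 144.3]
ee_rot: [3.141, 0.003, 0.02]
contact_force: [0.7, 0.0, -0.1]
grip_width: 39.9
```

apply_moves --rows '[{"travel":[0,0,-0.04],"turn":[0,0,0],"hand":0.04},{"travel":[0,0.0,-0.08],"turn":[0,0,0],"hand":0.04},{"travel":[0,0.02,-0.115],"turn":[0,0,0],"hand":0.04},{"travel":[-0.01,0.06,-0.115],"turn":[0,0,0.01],"hand":0.04},{"travel":[-0.02,0.105,-0.115],"turn":[0,0,0.02],"hand":0.04},{"travel":[-0.03,0.15,-0.115],"turn":[0,0,0.02],"hand":0.04},{"travel":[-0.037,0.195,-0.115],"turn":[0,0,0.02],"hand":0.04},{"travel":[-0.037,0.24,-0.115],"turn":[0,0,0.02],"hand":0.04}]'

```text
t: 19.35
ee_pos: [443.7, -13.5, 259.0]
ee_rot: [-3.141, 0.001, 0.0]
contact_force: [1.0, 0.8, 0.7]
grip_width: 40.1
```

apply_moves --rows '[{"travel":[0,0,0],"turn":[0,0,0],"hand":0.04},{"travel":[0,0,0],"turn":[0,0,0],"hand":0.04}]'

```text
t: 19.55
ee_pos: [445.2, -13.2, 259.0]
ee_rot: [-3.141, 0.0, -0.003]
contact_force: [-0.9, 0.3, 0.6]
grip_width: 40.1
```

```bash
python3 - <<'E'
from h import *
im,c=shot('wrist','w12')
go([481,-12,120],0.0)
E
```

```text
at [445.02 -12.15 258.89] [-3.14  0.   -0.  ] t 19.6 -> travel ['0.0361', '-0.0001', '0.1389'] turn ['-0.001', '0.001', '-0.001']
```

View pics/w12.png

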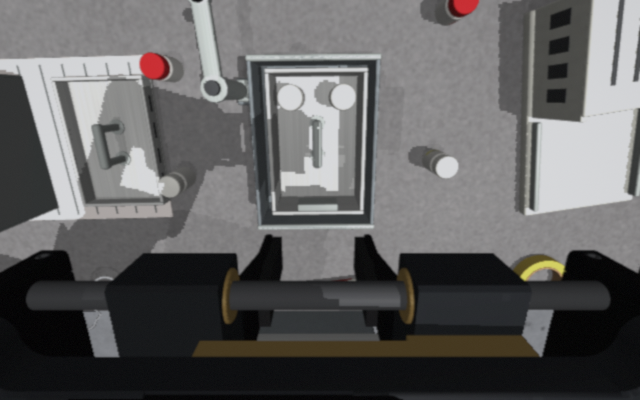

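```bash
python3 - <<'E'
from h import *
im,c=load('w12')
cv2.imwrite('pics/w12z.png',cv2.resize(im[45:240,230:400],None,fx=3.5,fy=3,interpolation=cv2.INTER_CUBIC))
cv2.imwrite('pics/w12b.png',cv2.resize(im[0:220,500:640],None,fx=4,fy=2.7,interpolation=cv2.INTER_CUBIC))
print(ray(c,317,143,82),ray(c,318,208,90))
for p in [(263,67),(369,67),(357,213),(273,213)]:print(ray(c,*p,90))
E
```

```text
[483.04 -13.03  82.  ] [413.49 -13.9   90.  ]
[556.77  38.55  90.  ]
[556.49 -63.25  90.  ]
[407.55 -56.72  90.  ]
[407.83  35.53  90.  ]
```

View pics/w12z.png

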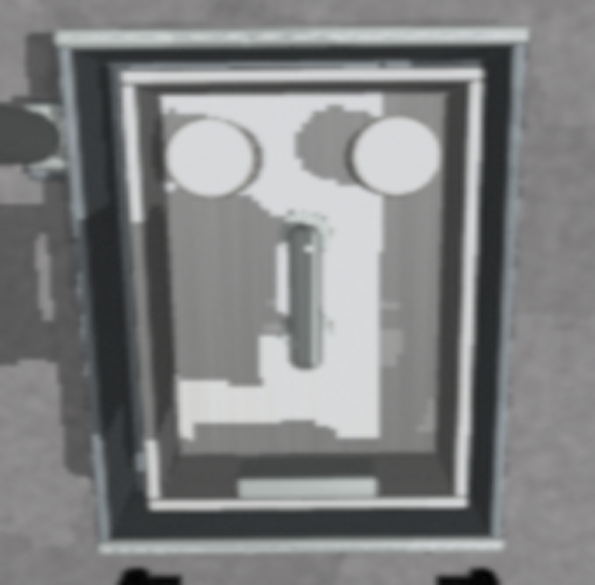

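View pics/w12b.png

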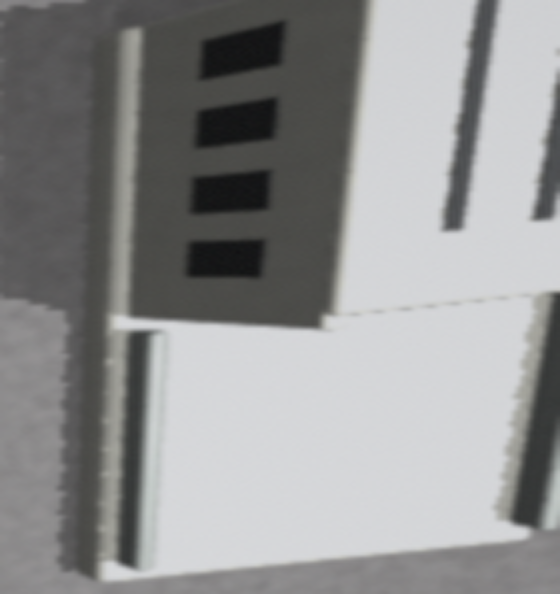

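The lower tray and its end grip are visible; the grip faces me at about (318,208). I'll take a quick look at the bay from closer before picking the tray up.

apply_moves --rows '[{"travel":[-0.003,0.04,-0.03],"turn":[0,0,0],"hand":0.04},{"travel":[-0.008,0.085,-0.05],"turn":[0,0,-0.05],"hand":0.04},{"travel":[-0.013,0.13,-0.05],"turn":[0,0,-0.1],"hand":0.04},{"travel":[-0.018,0.175,-0.05],"turn":[0,0,-0.145],"hand":0.04},{"travel":[-0.022,0.22,-0.05],"turn":[0,0,-0.145],"hand":0.04},{"travel":[-0.022,0.265,-0.05],"turn":[0,0,-0.145],"hand":0.04},{"travel":[-0.022,0.31,-0.05],"turn":[0,0,-0.145],"hand":0.04},{"travel":[-0.022,0.325,-0.05],"turn":[0,0,-0.145],"hand":0.04}]'

```text
t: 20.4
ee_pos: [424.4, -340.0, 308.7]
ee_rot: [3.14, -0.0, 0.144]
contact_force: [0.2, 0.5, 0.2]
grip_width: 39.7
```

apply_moves --rows '[{"travel":[0,0,0],"turn":[0,0,0],"hand":0.04},{"travel":[0,0,0],"turn":[0,0,0],"hand":0.04},{"travel":[0,0,0],"turn":[0,0,0],"hand":0.04}]'

```text
t: 20.7
ee_pos: [423.5, -334.6, 308.9]
ee_rot: [-3.14, 0.0, 0.147]
contact_force: [0.3, 0.0, 0.4]
grip_width: 39.9
```

```bash
python3 - <<'E'
from h import *
im,c=shot('wrist','w13',(150,0,480,260),2.3)
go([482,-12,150],0)
E
```

```text
at [ 423.57 -334.92  309.08] [-3.14  0.    0.15] t 20.75 -> travel ['0.1052', '-0.3107', '0.1594'] turn ['-0.001', '0.000', '0.147']
```

View pics/w13.png

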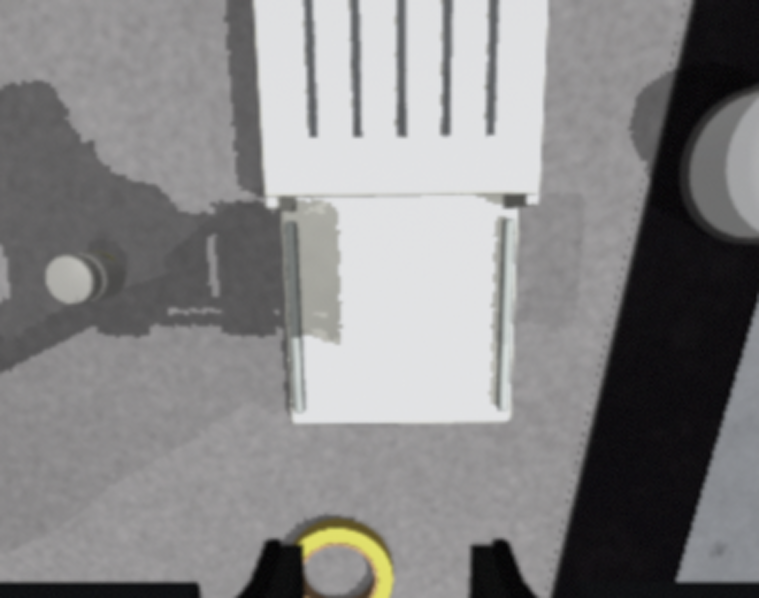

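```bash
python3 - <<'E'
from h import *
im,c=load('w13')
b=lambda p,z:ray(c,150-.5+(p[0]+.5)/2.3,-.5+(p[1]+.5)/2.3,z)
F=[b((293,422),31),b((511,419),31)]
RL=[b((304,411),43),b((297,222),43)];RR=[b((498,410),43),b((504,218),43)]
RF=[b((267,203),109),b((539,203),109)]
print('front',F,'mid',np.mean(F,0)); print('railL',RL,'R',RR,'gap',np.linalg.norm(RL[0]-RR[0]),np.linalg.norm(RL[1]-RR[1])); print('roof',RF,np.mean(RF,0))
n=(RL[0]+RR[0])/2;f=(RL[1]+RR[1])/2;print('mid rail',n,f,np.arctan2(f[1]-n[1],f[0]-n[0]))
d=F[1]-F[0];print(np.arctan2(d[0],-d[1]));d=RF[1]-RF[0];print(np.arctan2(d[0],-d[1]))
d=np.mean(RF,0)-np.mean(F,0);print('axis',np.arctan2(d[1],d[0]),np.linalg.norm(d[:2]))
E
```

```text
front [array([ 383.29, -282.77,   31.  ]), array([ 404.99, -415.26,   31.  ])] mid [ 394.14 -349.02   31.  ]
railL [array([ 394.31, -289.61,   43.  ]), array([ 500.57, -273.46,   43.  ])] R [array([ 412.  , -403.99,   43.  ]), array([ 519.54, -386.36,   43.  ])] gap 115.74078367837352 114.48941433575395
roof [array([ 507.57, -266.36,  109.  ]), array([ 526.22, -391.41,  109.  ])] [ 516.9  -328.88  109.  ]
mid rail [ 403.16 -346.8    43.  ] [ 510.05 -329.91   43.  ] 0.15673334530541674
0.16233494230854786
0.14803389266657913
axis 0.16256499723841467 124.39741085204811
```

```bash
python3 - <<'E'
from h import *
im,c=load('w13')
b=lambda p,z:ray(c,150-.5+(p[0]+.5)/2.3,-.5+(p[1]+.5)/2.3,z)
for z in (16,40): print('tape far edge',b((340,520),z), 'right',b((392,575),z))
E
```

```text
tape far edge [ 316.93 -319.69   16.  ] right [ 282.22 -359.88   16.  ]
tape far edge [ 326.84 -319.87   40.  ] right [ 293.95 -357.94   40.  ]
```

```bash
python3 - <<'E'
from h import *
go([477,-12,300],0);go([477,-12,150],0)
E
```

```text
at [ 423.57 -334.92  309.08] [-3.14  0.    0.15] t 20.75 -> travel ['0.1003', '-0.3116', '0.0094'] turn ['-0.001', '0.000', '0.147']
at [ 423.57 -334.92  309.08] [-3.14  0.    0.15] t 20.75 -> travel ['0.1003', '-0.3114', '0.1594'] turn ['-0.001', '0.000', '0.147']
```

apply_moves --rows '[{"travel":[0.012,-0.035,0],"turn":[0,0,0.02],"hand":0.04},{"travel":[0.026,-0.08,0],"turn":[0,0,0.05],"hand":0.04},{"travel":[0.04,-0.125,0],"turn":[0,0,0.1],"hand":0.04},{"travel":[0.055,-0.17,0],"turn":[0,0,0.147],"hand":0.04},{"travel":[0.07,-0.215,0.01],"turn":[0,0,0.147],"hand":0.04},{"travel":[0.085,-0.26,0.02],"turn":[0,0,0.147],"hand":0.04},{"travel":[0.096,-0.295,0.05],"turn":[0,0,0.147],"hand":0.04},{"travel":[0.1,-0.311,0.09],"turn":[0,0,0.147],"hand":0.04}]'

```text
t: 21.55
ee_pos: [478.4, -11.2, 220.4]
ee_rot: [3.141, -0.006, 0.003]
contact_force: [0.7, -0.7, -1.8]
grip_width: 40.0
```

apply_moves --rows '[{"travel":[0,0,0.035],"turn":[0,0,0],"hand":0.04},{"travel":[0,0,0.07],"turn":[0,0,0],"hand":0.04},{"travel":[0,0,0.07],"turn":[0,0,0],"hand":0.04}]'

```text
t: 21.85
ee_pos: [473.5, -12.8, 146.0]
ee_rot: [-3.139, 0.01, 0.0]
contact_force: [-0.5, 1.4, -0.7]
grip_width: 40.0
```

```bash
python3 - <<'E'
from h import *
im,c=shot('wrist','w14')
go([477,-12,58],0)
E
```

```text
at [475.39 -13.61 148.  ] [-3.14  0.01 -0.  ] t 21.9 -> travel ['0.0021', '-0.0015', '0.0900'] turn ['-0.001', '0.005', '-0.000']
```

View pics/w14.png

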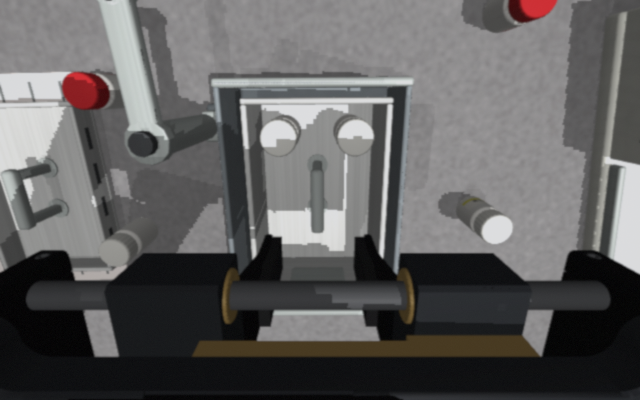

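apply_moves --rows '[{"travel":[0,0,0.03],"turn":[0,0,0],"hand":0.04},{"travel":[0,0,0.06],"turn":[0,0,0],"hand":0.04},{"travel":[0,0,0.08],"turn":[0,0,0],"hand":0.04},{"travel":[0,0,0.091],"turn":[0,0,0],"hand":0.04},{"travel":[0,0,0.091],"turn":[0,0,0],"hand":0.02},{"travel":[0,0,0.091],"turn":[0,0,0],"hand":0},{"travel":[0,0,0.091],"turn":[0,0,0],"hand":0},{"travel":[0,0,0.091],"turn":[0,0,0],"hand":0}]' --newtons 45

```text
t: 22.7
ee_pos: [478.2, -15.3, 59.2]
ee_rot: [3.141, -0.002, -0.002]
contact_force: [0.6, 3.6, 1.6]
grip_width: 15.3
```

apply_moves --rows '[{"travel":[0,0,0],"turn":[0,0,0],"hand":0},{"travel":[0,0,0],"turn":[0,0,0],"hand":0}]'

```text
t: 22.9
ee_pos: [477.9, -14.9, 58.9]
ee_rot: [-3.142, -0.002, -0.002]
contact_force: [-0.0, 3.0, 5.9]
grip_width: 9.7
```

apply_moves --rows '[{"travel":[0,0,-0.006],"turn":[0,0,0],"hand":0},{"travel":[0,0,-0.015],"turn":[0,0,0],"hand":0},{"travel":[0,0,-0.03],"turn":[0,0,0],"hand":0},{"travel":[0,0,-0.05],"turn":[0,0,0],"hand":0},{"travel":[0,0,-0.075],"turn":[0,0,0],"hand":0},{"travel":[0,0,-0.1],"turn":[0,0,0],"hand":0},{"travel":[0,0,-0.125],"turn":[0,0,0],"hand":0},{"travel":[0,0,-0.14],"turn":[0,0,0],"hand":0}]'

```text
t: 23.7
ee_pos: [477.5, -15.3, 200.1]
ee_rot: [3.141, -0.002, -0.002]
contact_force: [1.0, 0.0, -3.1]
grip_width: 9.1
```

```bash
python3 - <<'E'
from h import *
im,c=shot('wrist','w15')
go([433.2,-342,200],0.157)
E
```

```text
at [478.7  -15.56 201.73] [ 3.14 -0.01 -0.  ] t 23.75 -> travel ['-0.0448', '0.3265', '0.0021'] turn ['0.002', '-0.005', '-0.159']
```

View pics/w15.png

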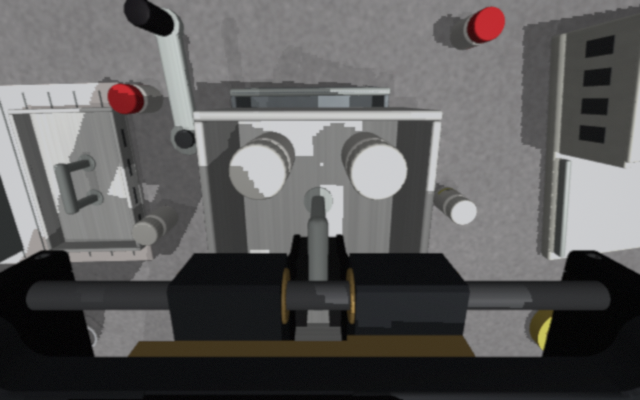

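apply_moves --rows '[{"travel":[-0.003,0.02,0],"turn":[0,0,0],"hand":0},{"travel":[-0.008,0.055,0],"turn":[0,0,-0.03],"hand":0},{"travel":[-0.014,0.1,0],"turn":[0,0,-0.06],"hand":0},{"travel":[-0.02,0.145,0],"turn":[0,0,-0.09],"hand":0},{"travel":[-0.026,0.19,0],"turn":[0,0,-0.12],"hand":0},{"travel":[-0.032,0.235,0],"turn":[0,0,-0.15],"hand":0},{"travel":[-0.038,0.28,0],"turn":[0,0,-0.159],"hand":0},{"travel":[-0.044,0.31,0],"turn":[0,0,-0.159],"hand":0}]'

```text
t: 24.55
ee_pos: [431.8, -328.3, 197.5]
ee_rot: [3.141, 0.0, 0.155]
contact_force: [0.5, 0.1, -4.4]
grip_width: 9.4
```

```bash
python3 - <<'E'
from h import *
go([433.2,-342,160],0.157)
E
```

```text
at [ 431.8  -328.26  197.5 ] [3.14 0.   0.15] t 24.55 -> travel ['-0.0007', '0.0137', '0.0375'] turn ['0.001', '0.000', '-0.002']
```

apply_moves --rows '[{"travel":[0,0.01,0.01],"turn":[0,0,-0.002],"hand":0},{"travel":[0,0.0155,0.025],"turn":[0,0,-0.002],"hand":0},{"travel":[0,0.0155,0.04],"turn":[0,0,-0.002],"hand":0},{"travel":[0,0.0155,0.04],"turn":[0,0,-0.002],"hand":0},{"travel":[0,0.0155,0.04],"turn":[0,0,-0.002],"hand":0}]'

```text
t: 25.05
ee_pos: [434.6, -339.1, 157.3]
ee_rot: [-3.139, 0.001, 0.159]
contact_force: [0.3, -1.0, -3.8]
grip_width: 9.3
```

```bash
python3 - <<'E'
from h import *
im,c=shot('wrist','w16')
go([433.2,-342,80],0.157)
for p in [(501.3+20*.9877-58*.156*s,-331.6+20*.156+58*.9877*s,109) for s in (1,-1)]: print(proj(c,p))
E
```

```text
at [ 435.16 -339.67  158.01] [-3.14  0.    0.16] t 25.1 -> travel ['-0.0023', '0.0020', '0.0780'] turn ['-0.001', '0.000', '0.002']
[229.27  90.37]
[415.34  91.01]
```

View pics/w16.png

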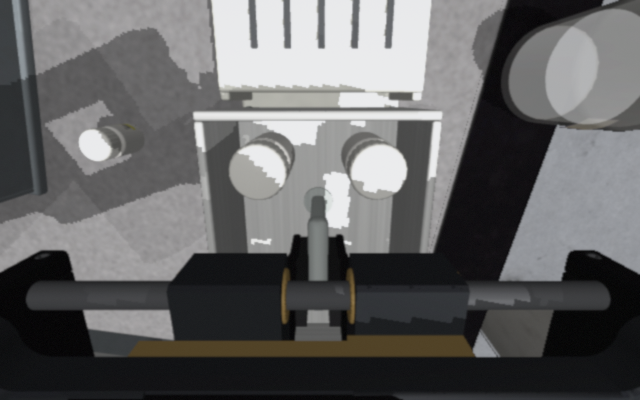

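```bash
python3 - <<'E'
from h import *
im,c=load('w16')
o=np.array([501.3,-331.6]);Y=.157;Rm=np.array([[np.cos(Y),np.sin(Y)],[-np.sin(Y),np.cos(Y)]])
for p,z in [((195,113),188.5),((441,113),188.5),((217,94),109),((425,94),109)]:
    q=ray(c,*p,z); print(q, Rm@(q[:2]-o))
E
```

```text
[ 502.91 -279.34  188.5 ] [ 9.76 51.37]
[ 518.44 -375.56  188.5 ] [ 10.05 -46.09]
[ 508.63 -263.78  109.  ] [17.84 65.84]
[ 529.34 -392.17  109.  ] [ 18.22 -64.21]
```

apply_moves --rows '[{"travel":[-0.002,0.002,0.01],"turn":[0,0,0],"hand":0},{"travel":[-0.002,0.002,0.025],"turn":[0,0,0],"hand":0},{"travel":[-0.002,0.002,0.045],"turn":[0,0,0],"hand":0},{"travel":[-0.002,0.002,0.062],"turn":[0,0,0],"hand":0},{"travel":[-0.002,0.002,0.075],"turn":[0,0,0],"hand":0},{"travel":[-0.002,0.002,0.083],"turn":[0,0,0],"hand":0},{"travel":[-0.002,0.002,0.087],"turn":[0,0,0],"hand":0},{"travel":[-0.002,0.002,0.087],"turn":[0,0,0],"hand":0}]'

```text
t: 25.9
ee_pos: [433.5, -342.7, 70.8]
ee_rot: [-3.141, 0.0, 0.159]
contact_force: [-0.9, -0.0, -3.0]
grip_width: 9.8
```

```bash
python3 - <<'E'
from h import *
im,c=shot('wrist','w17')
go([433.2,-342,62],0.157)
E
```

```text
at [ 433.7  -342.91   71.27] [ 3.14 -0.    0.16] t 25.95 -> travel ['-0.0003', '-0.0010', '0.0093'] turn ['0.001', '-0.000', '0.002']
```

View pics/w17.png

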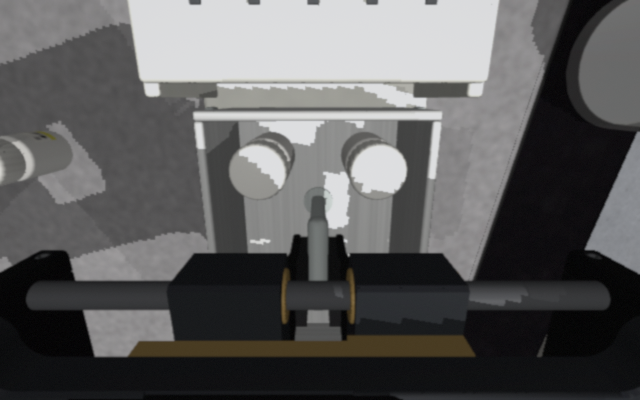

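The tray hangs centred in front of the hood: hood mid is about column 314, tray mid about 318. I'll lower it the last 9 mm gently.

apply_moves --rows '[{"travel":[0,-0.001,0.003],"turn":[0,0,0],"hand":0},{"travel":[0,-0.001,0.0055],"turn":[0,0,0],"hand":0},{"travel":[0,-0.001,0.0075],"turn":[0,0,0],"hand":0},{"travel":[0,-0.001,0.009],"turn":[0,0,0],"hand":0},{"travel":[0,-0.001,0.01],"turn":[0,0,0],"hand":0},{"travel":[0,-0.001,0.01],"turn":[0,0,0],"hand":0}]'

```text
t: 26.55
ee_pos: [433.3, -341.7, 62.0]
ee_rot: [3.141, -0.0, 0.159]
contact_force: [-1.5, 1.0, 4.5]
grip_width: 9.8
```

apply_moves --rows '[{"travel":[0,0,-0.001],"turn":[0,0,0],"hand":0.012},{"travel":[0,0,-0.001],"turn":[0,0,0],"hand":0.025},{"travel":[0,0,-0.001],"turn":[0,0,0],"hand":0.04},{"travel":[0,0,-0.001],"turn":[0,0,0],"hand":0.04},{"travel":[0,0,-0.001],"turn":[0,0,0],"hand":0.04},{"travel":[0,0,-0.02],"turn":[0,0,0],"hand":0.04},{"travel":[0,0,-0.06],"turn":[0,0,0],"hand":0.04},{"travel":[0,0,-0.1],"turn":[0,0,0],"hand":0.04}]'

```text
t: 27.35
ee_pos: [432.7, -341.1, 161.2]
ee_rot: [-3.139, 0.001, 0.159]
contact_force: [0.4, -0.2, -0.7]
grip_width: 39.8
```

apply_moves --rows '[{"travel":[-0.01,0,-0.04],"turn":[0,0,0],"hand":0.04},{"travel":[-0.03,0,-0.07],"turn":[0,0,0],"hand":0.04},{"travel":[-0.03,0,-0.07],"turn":[0,0,0],"hand":0.04},{"travel":[-0.03,0,-0.07],"turn":[0,0,0],"hand":0.04},{"travel":[-0.03,0,-0.07],"turn":[0,0,0],"hand":0.04}]'

```text
t: 27.85
ee_pos: [403.4, -345.6, 229.8]
ee_rot: [-3.139, 0.001, 0.159]
contact_force: [0.5, 0.4, 0.4]
grip_width: 40.2
```

```bash
python3 - <<'E'
from h import *
im,c=shot('wrist','w18')
go([370,-352,200],0.157+np.pi/2)
E
```

```text
at [ 403.39 -345.52  229.5 ] [-3.14  0.    0.16] t 27.9 -> travel ['-0.0340', '0.0012', '0.0295'] turn ['-0.003', '-0.001', '-1.569']
```

View pics/w18.png

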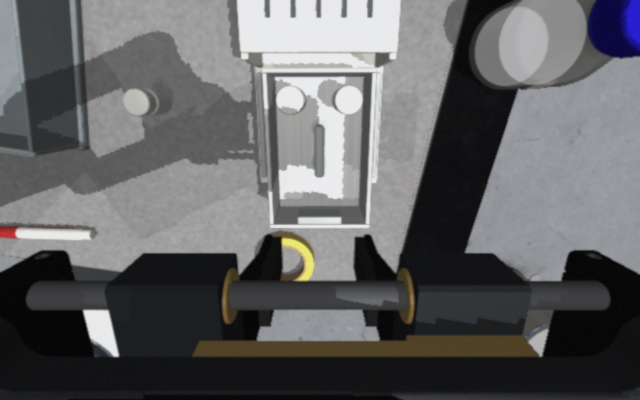

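```bash
python3 - <<'E'
from h import *
im,c=load('w18')
cv2.imwrite('pics/w18z.png',cv2.resize(im[40:240,230:410],None,fx=4,fy=3,interpolation=cv2.INTER_CUBIC))
o=np.array([499.5,-331]);Y=.157;Rm=np.array([[np.cos(Y),np.sin(Y)],[-np.sin(Y),np.cos(Y)]])
for p,z in [((258,69),93),((382,69),93),((368,227),93),((270,227),93),((319.5,221),93),((320,149),85),((241,56),109),((397,56),109)]:
    q=ray(c,*p,z); print(q, Rm@(q[:2]-o))
E
```

```text
[ 500.64 -277.79   93.  ] [ 9.45 52.37]
[ 517.73 -384.13   93.  ] [  9.7  -55.33]
[ 370.94 -402.39   93.  ] [-138.14  -50.41]
[ 355.26 -305.09   93.  ] [-138.41   48.14]
[ 369.56 -353.21   93.  ] [-131.81   -1.62]
[ 439.46 -342.38   85.  ] [-61.08  -1.85]
[ 507.4  -266.08  109.  ] [17.96 62.89]
[ 527.52 -391.3   109.  ] [ 18.25 -63.94]
```

View pics/w18z.png

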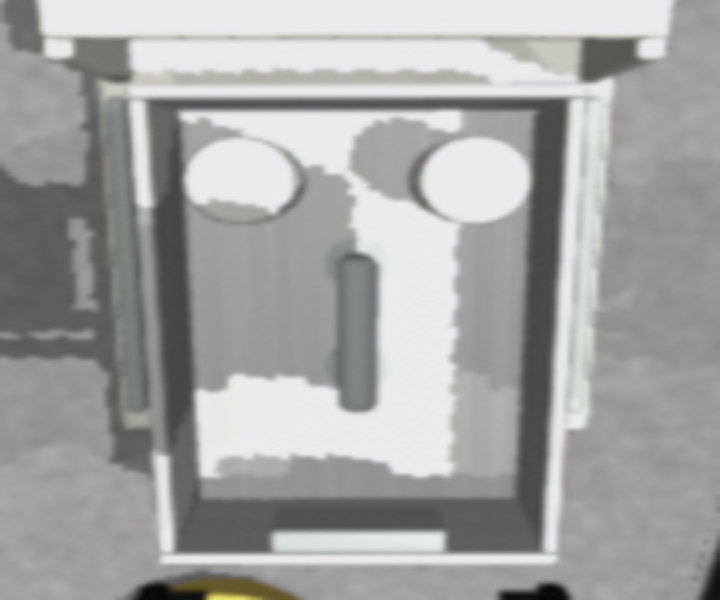

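apply_moves --rows '[{"travel":[-0.004,0,0],"turn":[0,0,-0.14],"hand":0.034},{"travel":[-0.009,0,0],"turn":[0,0,-0.28],"hand":0.034},{"travel":[-0.014,0,0],"turn":[0,0,-0.42],"hand":0.034},{"travel":[-0.02,0.001,0],"turn":[0,0,-0.56],"hand":0.034},{"travel":[-0.025,0.001,0.01],"turn":[0,0,-0.7],"hand":0.034},{"travel":[-0.03,0.002,0.02],"turn":[0,0,-0.84],"hand":0.034},{"travel":[-0.034,0.002,0.03],"turn":[0,0,-0.98],"hand":0.034},{"travel":[-0.034,0.002,0.04],"turn":[0,0,-1.12],"hand":0.034}]'

```text
t: 28.7
ee_pos: [369.9, -352.9, 189.0]
ee_rot: [-3.139, -0.002, 1.285]
contact_force: [-0.3, -0.1, -0.6]
grip_width: 33.6
```

```bash
python3 - <<'E'
from h import *
go([369.1,-353.3,140],0.157+np.pi/2)
E
```

```text
at [ 369.88 -352.91  189.02] [-3.14 -0.    1.28] t 28.7 -> travel ['-0.0007', '-0.0005', '0.0490'] turn ['-0.002', '-0.003', '-0.443']
```

apply_moves --rows '[{"travel":[-0.001,-0.001,0.01],"turn":[0,0,-0.14],"hand":0.034},{"travel":[-0.001,-0.001,0.02],"turn":[0,0,-0.28],"hand":0.034},{"travel":[-0.001,-0.001,0.03],"turn":[0,0,-0.42],"hand":0.034},{"travel":[-0.001,-0.001,0.04],"turn":[0,0,-0.446],"hand":0.034},{"travel":[-0.001,-0.001,0.049],"turn":[0,0,-0.446],"hand":0.034},{"travel":[-0.001,-0.001,0.049],"turn":[0,0,-0.446],"hand":0.034},{"travel":[-0.001,-0.001,0.049],"turn":[0,0,-0.446],"hand":0.034}]'

```text
t: 29.4
ee_pos: [369.2, -354.3, 141.6]
ee_rot: [-3.141, -0.001, 1.724]
contact_force: [0.1, 0.6, -0.2]
grip_width: 34.2
```

```bash
python3 - <<'E'
from h import *
im,c=shot('wrist','w19')
go([369.1,-353.3,69],0.157+np.pi/2)
print(proj(c,(369.1,-353.3,93)))
E
```

```text
at [ 369.35 -354.54  142.04] [3.14 0.   1.72] t 29.45 -> travel ['0.0013', '-0.0001', '0.0730'] turn ['0.000', '0.000', '-0.004']
[317.22 218.36]
```

View pics/w19.png

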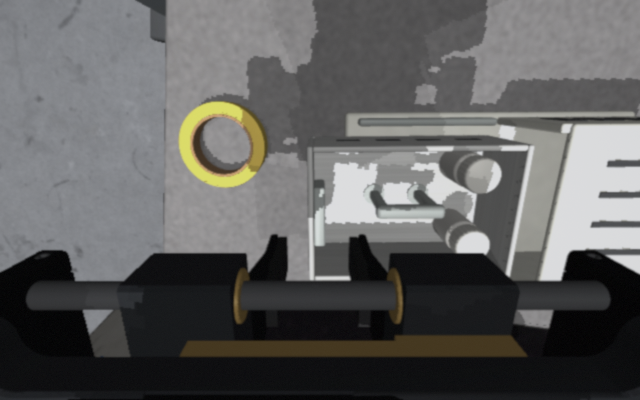

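apply_moves --rows '[{"travel":[0.001,0,0.025],"turn":[0,0,0],"hand":0.034},{"travel":[0.001,0,0.05],"turn":[0,0,0],"hand":0.034},{"travel":[0.001,0,0.066],"turn":[0,0,0],"hand":0.034},{"travel":[0.001,0,0.073],"turn":[0,0,0],"hand":0.034},{"travel":[0.001,0,0.073],"turn":[0,0,0],"hand":0.02},{"travel":[0.001,0,0.073],"turn":[0,0,0],"hand":0.0},{"travel":[0.001,0,0.073],"turn":[0,0,0],"hand":0},{"travel":[0.001,0,0.073],"turn":[0,0,0],"hand":0}]' --newtons 30

```text
t: 30.25
ee_pos: [369.1, -353.9, 70.0]
ee_rot: [3.141, 0.001, 1.725]
contact_force: [-0.9, 1.0, 2.1]
grip_width: 11.9
```

apply_moves --rows '[{"travel":[0,0,0],"turn":[0,0,0],"hand":0},{"travel":[0,0,0],"turn":[0,0,0],"hand":0}]'

```text
t: 30.45
ee_pos: [369.1, -353.9, 70.0]
ee_rot: [3.141, 0.001, 1.725]
contact_force: [-1.0, -0.8, 6.4]
grip_width: 11.6
```

```bash
python3 - <<'E'
from h import *
Y=.157
st=manip.get_state()
p=st['ee_pos'];o=np.array([499.5,-331]);Rm=np.array([[np.cos(Y),np.sin(Y)],[-np.sin(Y),np.cos(Y)]])
print(Rm@(p[:2]-o))
t=o+Rm.T@[-21,0]
go([*t,70],Y+np.pi/2)
E
```

```text
[-132.4    -2.21]
at [ 369.08 -353.89   69.97] [3.14 0.   1.73] t 30.45 -> travel ['0.0025', '0.1114', '-0.0000'] turn ['0.000', '0.001', '-0.003']
```

apply_moves --rows '[{"travel":[0.0003,0.006,-0.0005],"turn":[0,0,0],"hand":0},{"travel":[0.0006,0.016,-0.0005],"turn":[0,0,0],"hand":0},{"travel":[0.001,0.028,-0.0005],"turn":[0,0,0],"hand":0},{"travel":[0.0013,0.04,-0.0005],"turn":[0,0,0],"hand":0},{"travel":[0.0016,0.052,-0.0005],"turn":[0,0,-0.002],"hand":0},{"travel":[0.002,0.064,-0.0005],"turn":[0,0,-0.003],"hand":0},{"travel":[0.002,0.074,-0.0005],"turn":[0,0,-0.003],"hand":0},{"travel":[0.002,0.08,-0.0005],"turn":[0,0,-0.003],"hand":0}]'

```text
t: 31.25
ee_pos: [448.1, -338.9, 70.0]
ee_rot: [-3.14, 0.0, 1.729]
contact_force: [-5.2, -1.0, 6.9]
grip_width: 11.8
```

```bash
python3 - <<'E'
from h import *
Y=.157
st=manip.get_state()
p=st['ee_pos'];o=np.array([499.5,-331]);Rm=np.array([[np.cos(Y),np.sin(Y)],[-np.sin(Y),np.cos(Y)]])
print(Rm@(p[:2]-o),st['contact_force'],st['grip_width'])
im,c=shot('wrist','w20')
E
```

```text
[-51.97   0.18] [-5.21 -0.99  6.85] 11.774489752196247
```

View pics/w20.png

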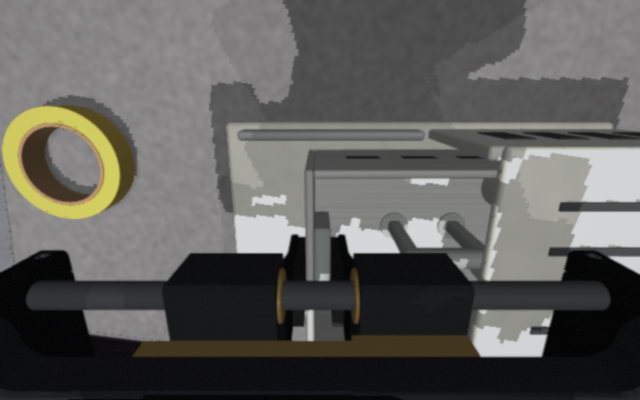

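apply_moves --rows '[{"travel":[0,0.007,0],"turn":[0,0,0],"hand":0},{"travel":[0,0.014,0],"turn":[0,0,0],"hand":0},{"travel":[0,0.02,0],"turn":[0,0,0],"hand":0},{"travel":[0,0.025,0],"turn":[0,0,0],"hand":0},{"travel":[0,0.028,0],"turn":[0,0,0],"hand":0},{"travel":[0,0.03,0],"turn":[0,0,0],"hand":0},{"travel":[0,0.03,0],"turn":[0,0,0],"hand":0}]'

```text
t: 32.0
ee_pos: [477.3, -334.3, 70.0]
ee_rot: [-3.141, -0.0, 1.729]
contact_force: [-3.1, -0.9, 5.3]
grip_width: 11.5
```

apply_moves --rows '[{"travel":[0,0.001,0],"turn":[0,0,0],"hand":0},{"travel":[0,0.002,0],"turn":[0,0,0],"hand":0},{"travel":[0,0.003,0],"turn":[0,0,0],"hand":0},{"travel":[0,0.003,0],"turn":[0,0,0],"hand":0}]'

```text
t: 32.4
ee_pos: [479.9, -333.9, 70.0]
ee_rot: [-3.14, -0.0, 1.729]
contact_force: [-5.2, -0.3, 5.4]
grip_width: 11.5
```

apply_moves --rows '[{"travel":[0,0.001,0],"turn":[0,0,0],"hand":0},{"travel":[0,0.002,0],"turn":[0,0,0],"hand":0},{"travel":[0,0.0025,0],"turn":[0,0,0],"hand":0},{"travel":[0,0.0025,0],"turn":[0,0,0],"hand":0}]'

```text
t: 32.8
ee_pos: [481.3, -333.6, 70.0]
ee_rot: [-3.138, -0.001, 1.729]
contact_force: [-7.3, -2.2, 6.2]
grip_width: 11.9
```

apply_moves --rows '[{"travel":[0,0.001,0],"turn":[0,0,0],"hand":0},{"travel":[0,0.002,0],"turn":[0,0,0],"hand":0},{"travel":[0,0.002,0],"turn":[0,0,0],"hand":0}]'

```text
t: 33.1
ee_pos: [481.3, -333.5, 70.0]
ee_rot: [-3.134, -0.002, 1.73]
contact_force: [-13.3, -3.7, 9.0]
grip_width: 11.8
```

apply_moves --rows '[{"travel":[0,-0.0025,0],"turn":[0,0,0],"hand":0},{"travel":[0,-0.0025,0],"turn":[0,0,0],"hand":0.014},{"travel":[0,-0.0025,0],"turn":[0,0,0],"hand":0.022},{"travel":[0,-0.0025,0],"turn":[0,0,0],"hand":0.022},{"travel":[0,-0.0025,0],"turn":[0,0,0],"hand":0.022}]'

```text
t: 33.6
ee_pos: [483.0, -333.5, 69.3]
ee_rot: [3.141, 0.0, 1.728]
contact_force: [0.7, 0.8, -0.2]
grip_width: 21.1
```

apply_moves --rows '[{"travel":[0,0,-0.015],"turn":[0,0,0],"hand":0.022},{"travel":[0,0,-0.04],"turn":[0,0,0],"hand":0.022},{"travel":[0,0,-0.08],"turn":[0,0,0],"hand":0.022},{"travel":[0,-0.03,-0.12],"turn":[0,0,0],"hand":0.022},{"travel":[0,-0.06,-0.16],"turn":[0,0,0],"hand":0.022},{"travel":[0,-0.08,-0.19],"turn":[0,0,0],"hand":0.022},{"travel":[0,-0.08,-0.19],"turn":[0,0,0],"hand":0.022},{"travel":[0,-0.08,-0.19],"turn":[0,0,0],"hand":0.022}]'

```text
t: 34.4
ee_pos: [403.6, -346.4, 260.1]
ee_rot: [3.14, 0.001, 1.727]
contact_force: [-0.1, 0.5, -0.9]
grip_width: 21.9
```

```bash
python3 - <<'E'
from h import *
im,c=shot('wrist','w21')
go([410,-200,300],.157)
o=np.array([499.5,-331]);Y=.157;Rm=np.array([[np.cos(Y),np.sin(Y)],[-np.sin(Y),np.cos(Y)]])
im,c=shot('top','t5',(185,140,470,270),2.7)
E
```

```text
at [ 403.52 -345.78  258.96] [ 3.14 -0.    1.73] t 34.45 -> travel ['0.1430', '0.0292', '-0.0409'] turn ['-0.000', '-0.001', '1.571']
```

View pics/w21.png

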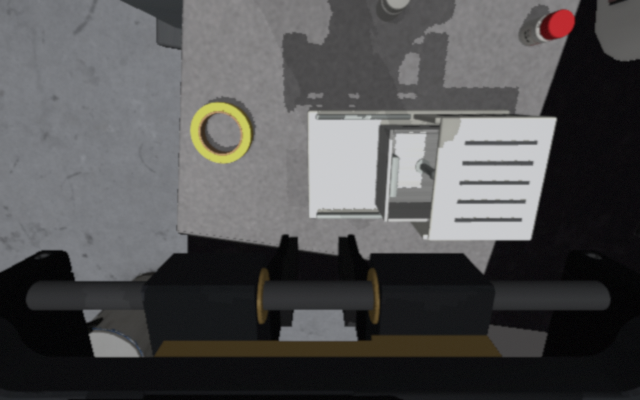

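View pics/t5.png

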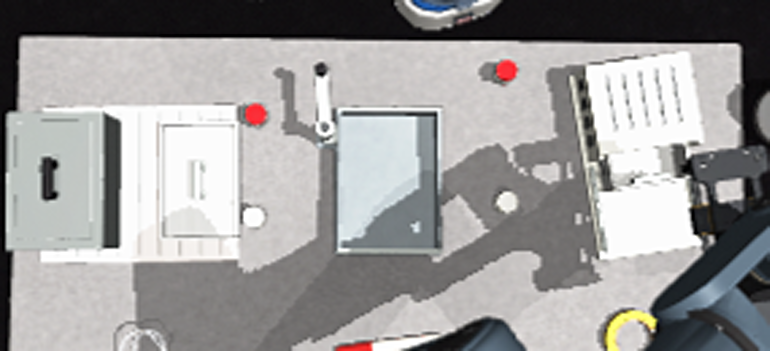

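```bash
python3 - <<'E'
from h import *
im,c=load('w21')
o=np.array([499.5,-331]);Y=.157;Rm=np.array([[np.cos(Y),np.sin(Y)],[-np.sin(Y),np.cos(Y)]])
cv2.imwrite('pics/w21z.png',cv2.resize(im[95:250,290:570],None,fx=2.8,fy=2.8,interpolation=cv2.INTER_CUBIC))
for n,p,z in [('rear L',(386,125),93),('rear R',(386,219),93),('roof',(443,116),109),('roof',(428,239),109),('deck',(309,113),31),('deck',(309,217),31)]:
    q=ray(c,*p,z); print(n, Rm@(q[:2]-o))
im,c=load('t5')
b=lambda p,z:ray(c,185-.5+(p[0]+.5)/2.7,140-.5+(p[1]+.5)/2.7,z)
print('cover handle',b((48,178),170),'top corners',b((8,112),134),b((102,112),134))
print('tray handle',b((197,180),67),'tray',b((162,123),47),b((240,124),47),b((163,237),47))
print('mat right',b((238,107),19),b((238,262),19),'mat left near',b((41,262),19),b((41,107),19))
print('knob',b((321,69),184),'pivot',b((325,128),154))
for n,p in dict(c=(256,114),a=(253,217),d=(506,71),b=(506,202)).items(): print(n,b(p,67))
E
```

```text
rear L [-27.75  55.46]
rear R [-21.32 -45.66]
roof [22.48 65.07]
roof [ 21.35 -62.37]
deck [-106.59   64.4 ]
deck [-107.68  -66.74]
cover handle [472.59 388.77 170.  ] top corners [552.3  448.02 134.  ] [553.54 336.54 134.  ]
tray handle [477.22 230.63  67.  ] tray [549.8  278.95  47.  ] [549.62 180.43  47.  ] [406.26 274.24  47.  ]
mat right [574.39 185.99  19.  ] [375.47 182.28  19.  ] mat left near [372.87 433.2   19.  ] [571.55 439.71  19.  ]
knob [600.65  75.93 184.  ] pivot [535.46  71.03 154.  ]
c [560.4  158.87  67.  ]
a [432.12 160.35  67.  ]
d [ 618.08 -153.33   67.  ]
b [ 454.03 -153.22   67.  ]
```

View pics/w21z.png

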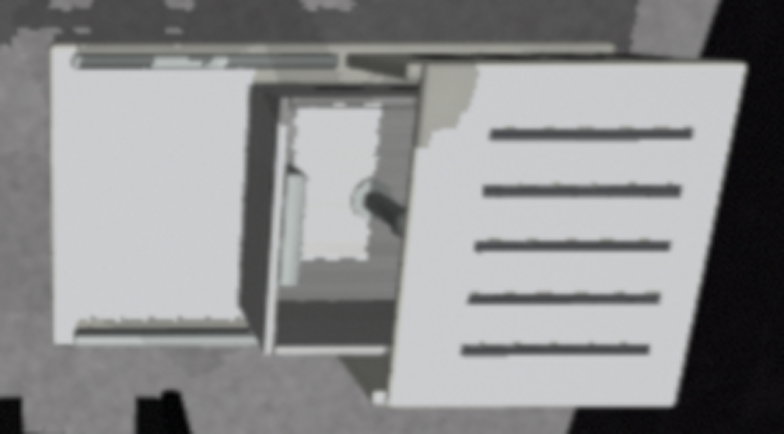

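```bash
python3 - <<'E'
from h import *
im,c=load('w21')
cv2.imwrite('pics/w21y.png',cv2.resize(im[110:235,365:450],None,fx=7,fy=4.6,interpolation=cv2.INTER_CUBIC))
o=np.array([499.5,-331]);Y=.157;Rm=np.array([[np.cos(Y),np.sin(Y)],[-np.sin(Y),np.cos(Y)]])
# expected outline if home: rear top corners, bay x -25, y +-50
for q in [(-25,50),(-25,-50),(-63,50),(-33,50),(-33,-50)]:
    w=o+Rm.T@np.array(q); print(q,proj(c,(*w,93)))
for u,v in [(389,129),(390,129),(386,220),(387,220)]: print((u,v),Rm@(ray(c,u,v,93)[:2]-o))
E
```

```text
(-25, 50) [388.38 130.52]
(-25, -50) [382.42 222.68]
(-63, 50) [350.78 130.53]
(-33, 50) [380.47 130.52]
(-33, -50) [375.17 222.69]
(389, 129) [-24.47  51.51]
(390, 129) [-23.46  51.51]
(386, 220) [-21.24 -46.83]
(387, 220) [-20.14 -46.83]
```

View pics/w21y.png

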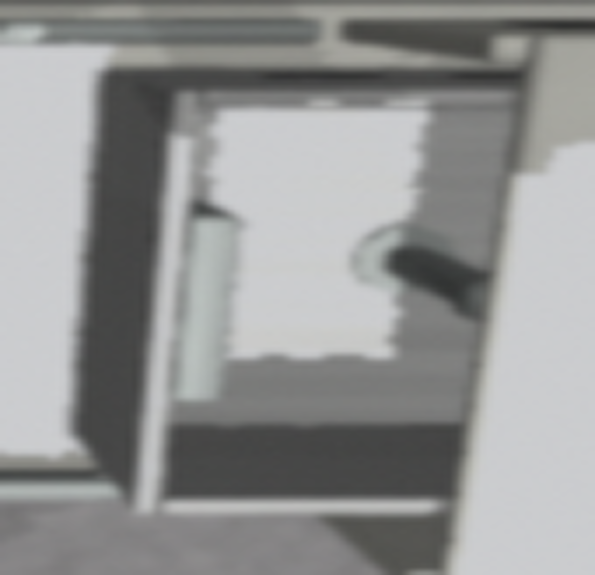

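```bash
python3 - <<'E'
from workcell import manip
print(manip.get_state()['contact_force'],manip.get_state()['t']); print(manip.hand_in())
E
```

```text
[-0.19817847  0.3516331  -0.588472  ] 34.5
the job is handed in; nothing more can be done
None
```

I took the stack apart as asked and handed the job in at about 34.5 s of the 72 s allowed. `hand_in()` gave no verdict, so these results rest on my own last camera and force checks.

- **Clamp:** swung to about 1.6 rad and clear of the cover.
- **Cover and upper tray:** both stand on the mat and are released. The cover is about 78 to 81 mm left of the mat's middle, and the upper tray about 80 mm right of it. The limit is 85 mm, so the margin is only a few millimetres. I set them that far apart so the wide gripper body would clear the cover while placing the tray. The cover overhangs the mat's left edge by about 10 mm.
- **Lower tray:** set on the front deck and let go, then taken by the end grip and slid in. It stopped moving as the push force rose to about 13 N. Its rear edge measures within about 2 mm of the fully home position, straight to about 0.015 rad.
- **Everything else:** the four vials measure within 2 mm of where they started. The gripper was clear of everything, with contact force below 1 N.

The top and wrist cameras disagreed by about 2 to 3 mm sideways, and single estimates of the bay's position scattered by up to about 5 mm. All of that was within the tolerances.

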